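Set the evaporator flasks out on their cork rings

ROBOT

A 6-joint arm with a two-finger parallel gripper is mounted at the origin on the work surface. World frame = base frame: x ahead of the robot, y to its left, z up, the work surface at z = 0. Lengths are in m, angles in rad, forces in N, time in s.
With the tool pointing down it reaches from about 0.4 to 0.825 m from the base axis. Payload 7 kg.
Tool frame: the origin (TCP) lies midway between the tips of the shut fingers; the grasp point (between the pads) lies 19 mm behind it; z points along the fingers, y is the line along which they close (so a half turn about z gives the same grasp; the last joint's range is limited). The gripper opens to 88 mm and grips with 3 to 60 N. Pads are 19 mm wide; open, the fingers measure 130 mm over their backs; the gripper's body (78 mm by 193 mm) begins 47 mm behind the grasp point.
Start: joints at [-0.824, 0.359, 0.012, 0, -1.224, -0.288], TCP at [0.299, -0.605, 0.227] pointing down, gripper open.
Joint ranges: [-3.07, 3.07], [-1.43, 2.12], [-1.02, 1.25], [-3.03, 1.67], [-3.05, -0], [-3.03, 3.03]. Speed limits (rad/s): [2.39, 2.39, 3.01, 3.14, 3.14, 3.14].

INTERFACE

Orientations are given as [roll, pitch, yaw] about the fixed x, y, z axes, in that order (R = Rz(yaw) Ry(pitch) Rx(roll)).
In Python, from station import get_state, grab_frame, calibration, job_done, boxes_of, regions_of, spot_point gives the robot as it stands. The module is installed in compiled form; this text tells all that it offers.
- The arm moves only by the tool arm_command, never from a script. Its argument "commands" is a list of rows, each an object of numbers: "tx", "ty", "tz": the shift along the tool's x, y, z each as a share of 25 cm, from -1 to 1; "twist": the turn about the tool's z as a share of 180 degrees, from -1 to 1. A call has exactly 8 rows; each row is the pose to reach, as a shift and turn from the pose commanded when the call began, along the tool's axes at that moment, turning the shorter way round; what a row does not reach only later rows make up. A row lasts 1/12 s, in which the tool goes at most 41.7 mm and 7.16 degrees, less where a joint would pass 70% of its speed; a pose out of reach is approached as far as the arm can. A call with a number of a shift or a turn outside -1 to 1 is refused whole. A call with a gripper value outside its range is refused whole. "claw" is the opening, from 0 (shut) to 1 (fully open), set as the call begins (left out, the last holds). The fingers move at their own pace and stop on an object; "grip_force" is the grip in N (left out, the last holds). Time passes only in rows, so rows that repeat a pose let the fingers close, or fill a call up. It gives the time, the measured TCP pose, the force, the opening and the grip force at its end, in the units of the state.
- get_state(): the state, without advancing time (a new reading comes with each control period).
- grab_frame(name): name is "scene" or "top" or "wrist"; returns the picture (480x640x3 uint8, red, green, blue); there is no depth.
- calibration(name): a dict with "camera_matrix" (3x3 intrinsics, pixels), "extrinsics" (4x4, takes a point from camera to world coordinates). Camera axes: x right, y down, z forward; pixel columns grow to the right and rows downward; lengths in m; the calibration is good to about 2 mm. A picture is of the moment at which its call begins: read the wrist's pose just before it. calibration takes no time and is no camera call; for the wrist camera it gives the pose at the moment of the call.
- job_done(): hands the job in; it is judged then, once.
Trained networks look in the newest picture that a camera, given by its name, has taken for a name from the list of things; names that differ only in an ending like _2 or _b are one class to them, and where a whole thing is asked for, a point or a joint stands for the part that bears it (a point fixed in the world has none). Each returns a list of dicts, best first, with "score" (0 to 1); they miss things now and then, are a little off and sometimes report something else, mostly with a low value. They report only what shows in the picture. A call takes as long as a camera call. They do not tell look-alikes from the thing itself.
- boxes_of(query, camera): "rect" ([left, top, right, bottom] in pixels, round what is visible of it).
- regions_of(query, camera): "region" (480x640 bool, what is visible of it) and "rect" ([left, top, right, bottom] in pixels, round what is visible of it).
- spot_point(query, camera): "uv" ([column, row] in pixels: a listed point, or the origin of a listed thing).
The state is a dict: "t": time; "q": joint angles; "qd": joint speeds; "joint_efforts": joint torques, N m; "eef_pos": TCP position; "ee_rot": TCP orientation; "force": force on the tool from outside, world axes, zero at the start; "moment": the same for the moment, N m; "width": finger opening in m; "gripper_force": force on a finger pad.
Only numpy, scipy, OpenCV 4.12 (cv2) and the standard library are available. Lean on these libraries where they do the work, as an engineer would, in place of code of your own. Each camera call takes 0.05 s, during which the arm holds its last target. There are 200 camera calls.

TASK

Set out the flasks for the next run on the rotary evaporator: take the four single-necked round-bottomed flasks out of the flask rack and stand each upright, centred, on the cork ring of its own size, the smallest flask on the smallest ring and so on up to the largest. Set them down rather than drop them, do not tip one over, and leave the two-necked flask in the rack and the conical flask on the bench where they are.

Things in the scene. Friction and masses are not known exactly. Their poses are not given: they have to be found in the camera images.
- flask_25_mid (a point): The smallest of the four single-necked round-bottomed flasks (25 ml): clear glass bulb 41 mm across, one upright frosted neck 22 mm across (the top 42 mm; grip here; lip 26 mm), 80 mm tall. Point on its axis half-way up, 40 mm below the lip; z along the neck. Starts upright in the rack; seated on its ring this point is 54 mm above the bench.
- flask_50_mid (a point): The second smallest of the four single-necked round-bottomed flasks (50 ml): clear glass bulb 51 mm across, one upright frosted neck 24 mm across (the top 44 mm; grip here; lip 28 mm), 92 mm tall. Point on its axis half-way up, 46 mm below the lip; z along the neck. Starts upright in the rack; seated on its ring this point is 63 mm above the bench.
- flask_100_mid (a point): The second largest of the four single-necked round-bottomed flasks (100 ml): clear glass bulb 64 mm across, one upright frosted neck 26 mm across (the top 47 mm; grip here; lip 30 mm), 108 mm tall. Point on its axis half-way up, 54 mm below the lip; z along the neck. Starts upright in the rack; seated on its ring this point is 72 mm above the bench.
- flask_250_mid (a point): The largest of the four single-necked round-bottomed flasks (250 ml): clear glass bulb 85 mm across, one upright frosted neck 27 mm across (the top 52 mm; grip here; lip 31 mm), 135 mm tall. Point on its axis half-way up, 67 mm below the lip; z along the neck. Starts upright in the rack; seated on its ring this point is 86 mm above the bench.
- ring_25: The smallest of the four brown cork rings, for the 25 ml flask: 54 mm outside, 28 mm hole, 20 mm thick, lying flat on the bench, where it stays put. Origin at the centre of its underside, on the bench; z up.
- ring_50: The second smallest of the four brown cork rings, for the 50 ml flask: 72 mm outside, 36 mm hole, 24 mm thick, lying flat on the bench, where it stays put. Origin at the centre of its underside, on the bench; z up.
- ring_100: The second largest of the four brown cork rings, for the 100 ml flask: 92 mm outside, 46 mm hole, 28 mm thick, lying flat on the bench, where it stays put. Origin at the centre of its underside, on the bench; z up.
- ring_250: The largest of the four brown cork rings, for the 250 ml flask: 118 mm outside, 62 mm hole, 32 mm thick, lying flat on the bench, where it stays put. Origin at the centre of its underside, on the bench; z up.
- two_neck_mid (a point): The two-necked flask, to be left alone: clear glass bulb 64 mm across, upright 24 mm neck, 19 mm side neck leaning out 35 degrees, 102 mm tall. Point on the upright axis half-way up. It and the four others fill the flask rack: a white plastic plate 200 x 320 mm, top 40 mm above the bench, fixed, with five 32 mm holes at least 110 mm apart.
- conical_mid (a point): A flat-bottomed conical flask, to be left alone: clear glass, 64 mm foot, 25 mm neck, 104 mm tall, standing on the bench. Point on its axis 52 mm above the bench.
Mind the look-alikes: they are no part of the job. Leave any purple look-alike of the part that bears flask_250_mid alone. What is shaped like the ring_25 but grey is not meant.

How it is judged:
By the outcome, as a careful person would: the job done as asked, in the order asked, and still so for the second after the job is handed in, with the robot touching nothing.
It also fails if it takes over 122 s, if anything falls off the work surface, if the arm or the gripper's body presses on something with over 40 N, if the wrist force passes 120 N, or if a joint passes its speed limit or range.

## Working session

There is one attempt and no reset: what is moved stays moved. The work goes in short steps, Python scripts to look and compute and a tool call to move; the robot and the scene stay as the last step left them, time stands still between calls to the robot, and variables do not carry over. Pictures are saved under pics/ and viewed, at most 14 in all, crops included, and the job is handed in when it is done.

Besides the shell and the picture viewer there is one more tool, called after "Call:" in YAML: its name, and indented under it one key for each argument. arm_command: Moves the arm, as the interface text tells. Shift numbers are shares of 25 cm and turn numbers shares of 180 degrees, none past 1 either way. Its arguments: {"type":"object","properties":{"commands":{"type":"array"},"claw":{"type":"number"},"grip_force":{"type":"number"}},"required":["commands"]}

```bash
mkdir -p pics; cat > h.py <<'E'
import numpy as np, cv2
from station import *
def P(n):
    c=calibration(n);K=np.array(c["camera_matrix"]);T=np.array(c["extrinsics"]);return K,T
def ray(n,uv,KT=None):
    K,T=KT or P(n);d=T[:3,:3]@np.linalg.solve(K,[uv[0],uv[1],1.]);return T[:3,3],d/np.linalg.norm(d)
def atz(n,uv,z,KT=None):
    o,d=ray(n,uv,KT);return o+d*(z-o[2])/d[2]
def tri(rays):
    A=np.zeros((3,3));b=np.zeros(3)
    for o,d in rays:
        M=np.eye(3)-np.outer(d,d);A+=M;b+=M@o
    return np.linalg.solve(A,b)
def save(n,f):
    im=grab_frame(n);cv2.imwrite(f,im[:,:,::-1]);return im
E
python3 - <<'E'
from h import *
np.set_printoptions(precision=3,suppress=True)
for c in("top","scene"):
    save(c,f"pics/{c}0.png");K,T=P(c);print(c,K[0,0],T[:3,3],T[:3,2])
names=["flask_25_mid","flask_50_mid","flask_100_mid","flask_250_mid","two_neck_mid","conical_mid","ring_25","ring_50","ring_100","ring_250"]
for n in names:
    for c in("top","scene"):
        for r in spot_point(n,c)[:3]: print(n,c,np.round(r["uv"],1),round(r["score"],2),atz(c,r["uv"],0.08 if "mid" in n else 0.0))
s=get_state();print(s["eef_pos"],s["ee_rot"],s["t"])
E
```

```text
top 568.8649232177897 [ 0.407 -0.068  1.141] [ 0.135 -0.003 -0.991]
scene 542.9039924597498 [ 1.078 -0.241  0.981] [-0.498  0.164 -0.851]
flask_25_mid top [121.3 282. ] 0.94 [0.465 0.281 0.08 ]
flask_25_mid scene [467.9 165.6] 0.98 [0.476 0.279 0.08 ]
flask_50_mid top [207.  220.4] 0.71 [0.579 0.122 0.08 ]
flask_50_mid scene [423.2 226.3] 0.69 [0.584 0.125 0.08 ]
flask_50_mid scene [464.3 165.8] 0.43 [0.473 0.271 0.08 ]
flask_100_mid top [234.7 272.9] 0.6 [0.479 0.07  0.08 ]
flask_100_mid scene [373.7 195.2] 0.94 [0.48  0.062 0.08 ]
flask_250_mid top [177.2 276.5] 0.69 [0.473 0.177 0.08 ]
flask_250_mid top [195.  351.7] 0.66 [0.335 0.142 0.08 ]
flask_250_mid top [147.9 223.7] 0.63 [0.574 0.234 0.08 ]
flask_250_mid scene [385.9 136.9] 0.97 [0.341 0.147 0.08 ]
flask_250_mid scene [470.2 203.7] 0.74 [0.566 0.237 0.08 ]
two_neck_mid top [147.3 221.9] 0.85 [0.577 0.235 0.08 ]
two_neck_mid scene [469.8 206.1] 0.75 [0.571 0.234 0.08 ]
conical_mid top [283.8 129.4] 0.9 [ 0.754 -0.024  0.08 ]
conical_mid scene [389.1 334.8] 0.64 [ 0.771 -0.027  0.08 ]
ring_25 top [329. 216.] 0.97 [ 0.597 -0.1
[... 624 characters left out ...]
[329. 216.] 0.97 [ 0.597 -0.111  0.   ]
ring_100 top [411.7 209. ] 0.9 [ 0.609 -0.28   0.   ]
ring_100 top [491.6 255.7] 0.9 [ 0.511 -0.437  0.   ]
ring_100 scene [230.1 319.7] 0.86 [ 0.611 -0.288  0.   ]
ring_100 scene [294.  235.5] 0.73 [ 0.468 -0.111  0.   ]
ring_100 scene [146.1 299.1] 0.73 [ 0.511 -0.435  0.   ]
ring_250 top [329. 216.] 0.97 [ 0.597 -0.111  0.   ]
ring_250 top [411.7 209. ] 0.9 [ 0.609 -0.28   0.   ]
ring_250 top [491.6 255.7] 0.9 [ 0.511 -0.437  0.   ]
ring_250 scene [230.1 319.7] 0.86 [ 0.611 -0.288  0.   ]
ring_250 scene [294.  235.5] 0.73 [ 0.468 -0.111  0.   ]
ring_250 scene [146.1 299.1] 0.73 [ 0.511 -0.435  0.   ]
[ 0.299 -0.605  0.227] [-3.142 -0.    -2.683] 1.1
```

View pics/top0.png

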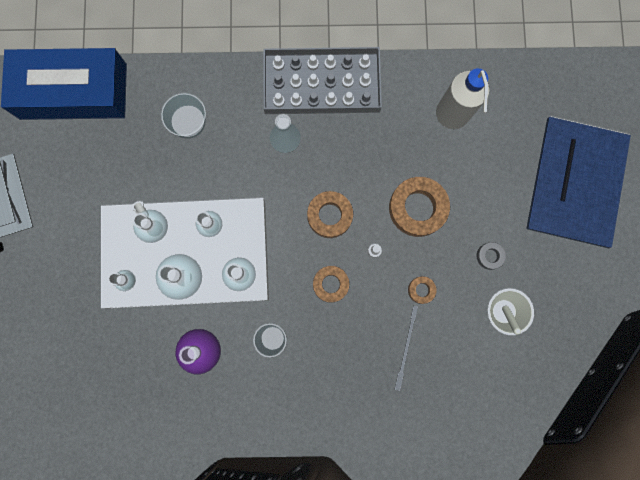

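View pics/scene0.png

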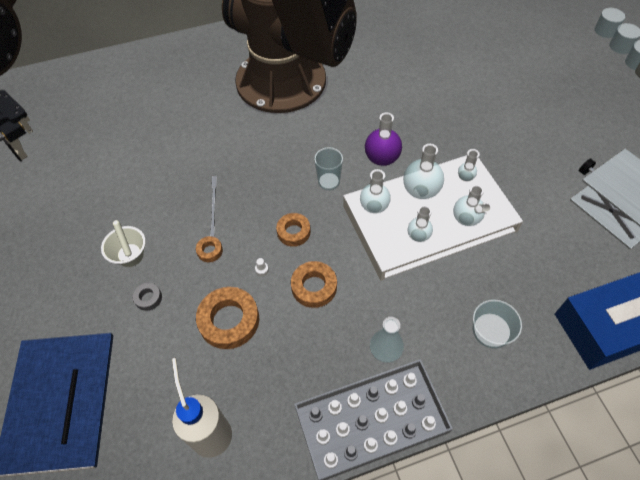

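The top view shows these (top pixels):
- **Flasks in the rack:** 25 ml at (122,281), 250 ml at (178,276), 100 ml at (238,273), 50 ml at (208,223). The two-necked one is at (149,225).
- **Look-alike flask:** the purple one at (198,352) is not in the rack, so I leave it.
- **Brown rings by size:** 25 at (423,290), 50 at (332,284), 100 at (330,214), 250 at (420,206).
- **Look-alike ring:** the grey one at (491,256) is not meant.

I'll confirm these in one crop and measure the rings by colour.

```bash
python3 - <<'E'
from h import *
np.set_printoptions(precision=3,suppress=True)
top=save("top","pics/t1.png");sc=save("scene","pics/s1.png")
cv2.imwrite("pics/crop.png",cv2.resize(top[185:385,100:510,::-1],None,fx=1.95,fy=1.95,interpolation=cv2.INTER_CUBIC))
D={}
for n,im in(("top",top),("scene",sc)):
    h=cv2.cvtColor(im,cv2.COLOR_RGB2HSV)
    m=((h[...,0]>4)&(h[...,0]<20)&(h[...,1]>110)&(h[...,2]>60)).astype(np.uint8)
    m=cv2.morphologyEx(m,cv2.MORPH_CLOSE,np.ones((3,3)))
    cs,_=cv2.findContours(m,cv2.RETR_EXTERNAL,cv2.CHAIN_APPROX_NONE)
    for c in cs:
        if cv2.contourArea(c)<200: continue
        # outline on world plane z at mid height
        a=cv2.contourArea(c)
        q=c[:,0].astype(float)
        for z in (0,.03):
            w=np.array([atz(n,p,z)[:2] for p in q]).astype(np.float32);(cx,cy),r=cv2.minEnclosingCircle(w)
            print(n,a,q.mean(0),z,"c",round(cx,4),round(cy,4),"dia",round(2*r,4))
for n in ["flask_25_mid","flask_50_mid","flask_100_mid","flask_250_mid"]:
    for c in("top","scene"):
        for r in boxes_of(n,c)[:3]: print(n,c,np.round(r["rect"]),round(r["score"],2))
# rough triangulation of the middles
for n,a,b in(("25",(121.3,282),(467.9,165.6)),("50",(207,220.4),(423.2,226.3)),("100",(234.7,272.9),(373.7,195.2)),("250",(177.2,276.5),None)):
    if b: print(n,tri([ray("top",a),ray("scene",b)]))
# lips by eye
for n,a,b in(("25",(120,281),(472,156)),("50",(205,222),(424,212)),("100",(235,271),(377,176)),("250",(171,275),(430,151))): print("lip",n,tri([ray("top",a),ray("scene",b)]))
K,T=P("wrist");s=get_state();print("wrist",K[0,0],T[:3,3]-s["eef_pos"],T[:3,2],T[:3,0])
E
```

```text
top 260.5 [422.008 289.331] 0 c 0.4456 -0.2942 dia 0.0532
top 260.5 [422.008 289.331] 0.03 c 0.4446 -0.2882 dia 0.0518
top 872.5 [331.761 284.664] 0 c 0.4603 -0.1121 dia 0.0709
top 872.5 [331.761 284.664] 0.03 c 0.4589 -0.1109 dia 0.0691
top 1465.0 [328.16  215.444] 0 c 0.6013 -0.1125 dia 0.0938
top 1465.0 [328.16  215.444] 0.03 c 0.5962 -0.1114 dia 0.0913
top 2505.0 [418.266 206.424] 0 c 0.6149 -0.2955 dia 0.1223
top 2505.0 [418.266 206.424] 0.03 c 0.6094 -0.2896 dia 0.1191
scene 2924.5 [227.185 317.353] 0 c 0.6027 -0.2903 dia 0.1318
scene 2924.5 [227.185 317.353] 0.03 c 0.6172 -0.2888 dia 0.1278
scene 1599.5 [313.656 283.87 ] 0 c 0.5909 -0.1087 dia 0.1028
scene 1599.5 [313.656 283.87 ] 0.03 c 0.6058 -0.1128 dia 0.0997
scene 482.5 [208.704 248.831] 0 c 0.4386 -0.2914 dia 0.0631
scene 482.5 [208.704 248.831] 0.03 c 0.4582 -0.2898 dia 0.0611
scene 827.5 [293.183 229.   ] 0 c 0.4514 -0.1084 dia 0.0835
scene 827.5 [293.183 229.   ] 0.03 c 0.4706 -0.1124 dia 0.0809
flask_25_mid top [108. 274. 136. 295.] 0.74
flask_25_mid scene [457. 147. 480. 180.] 0.62
flask_50_mid top [195. 211. 223. 236.] 0.86
flask_50_mid scene [405. 208. 433. 242.] 0.92
flask_50_mid scene [272. 212. 313. 247.] 0.53
flask_100_mid top [222. 261. 255. 292.] 0.73
flask_100_mid top [272. 113. 300. 155.] 0.41
flask_100_mid scene [361. 171. 392. 215.] 0.61
flask_250_mid top [158. 255. 205. 300.] 0.88
flask_250_mid top [174. 328. 220. 371.] 0.74
flask_250_mid top [132. 201. 170. 240.] 0.55
flask_250_mid scene [404. 143. 447. 199.] 0.72
flask_250_mid scene [367. 111. 405. 166.] 0.69
25 [0.466 0.286 0.065]
50 [0.58  0.125 0.074]
100 [0.478 0.067 0.076]
lip 25 [0.467 0.282 0.099]
lip 50 [0.572 0.123 0.113]
lip 100 [0.478 0.063 0.14 ]
lip 250 [0.472 0.173 0.163]
wrist 391.0323355642617 [-0.067 -0.033  0.158] [ 0.253  0.125 -0.959] [-0.442  0.897  0.001]
```

View pics/crop.png

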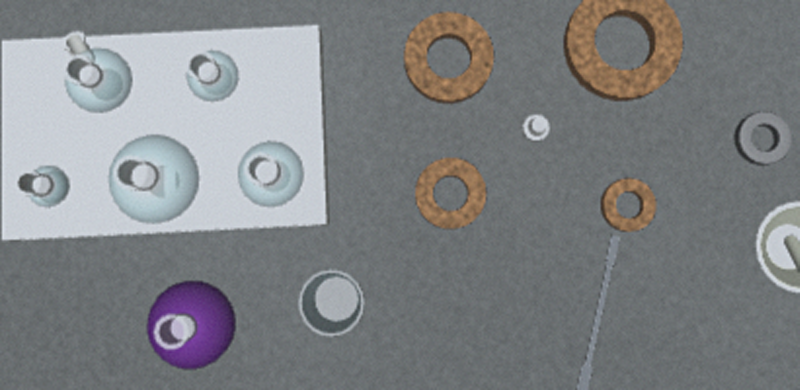

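The crop agrees: the five rack flasks, the purple look-alike, four brown rings and the grey ring are where I named them. Next I fit the rings and make the first move.

Call:
arm_command:
  commands:
    - {"tx": -0.75,"ty": 0.52,"tz": -0.08,"twist": -0.3}
    - {"tx": -0.75,"ty": 0.52,"tz": -0.08,"twist": -0.3}
    - {"tx": -0.75,"ty": 0.52,"tz": -0.08,"twist": -0.3}
    - {"tx": -0.75,"ty": 0.52,"tz": -0.08,"twist": -0.3}
    - {"tx": -0.75,"ty": 0.52,"tz": -0.08,"twist": -0.3}
    - {"tx": -0.75,"ty": 0.52,"tz": -0.08,"twist": -0.3}
    - {"tx": -0.75,"ty": 0.52,"tz": -0.08,"twist": -0.3}
    - {"tx": -0.75,"ty": 0.52,"tz": -0.08,"twist": -0.3}
  claw: 0.6
  grip_force: 15

```text
t: 2.27
eef_pos: [0.4105, -0.4042, 0.2473]
ee_rot: [-3.14, -0.0, -1.73]
force: [0.3, -0.5, 0.7]
width: 0.0527
gripper_force: 0.0
```

```bash
cat > go.py <<'E'
# usage: go.py x y z yawdeg ; prints shares for a move to the pose
import sys
from h import *
np.set_printoptions(precision=3,suppress=True)
def go(x,y,z,yaw):
    s=get_state();p=s["eef_pos"];w=s["ee_rot"][2]
    d=np.array([x,y,z])-p
    X=np.array([np.cos(w),np.sin(w)]);Y=np.array([np.sin(w),-np.cos(w)])
    tw=-((yaw-np.degrees(w)+180)%360-180)
    print("t",round(s["t"],2),"at",p,"rot",np.degrees(s["ee_rot"]),"w",round(s["width"],4),"shares tx %.3f ty %.3f tz %.3f twist %.3f"%(d[:2]@X/.25,d[:2]@Y/.25,-d[2]/.25,tw/180))
if __name__=="__main__": go(*map(float,sys.argv[1:5]))
E
python3 - <<'E'
from h import *
from scipy.optimize import least_squares
np.set_printoptions(precision=4,suppress=True)
ims={"top":cv2.imread("pics/t1.png"),"scene":cv2.imread("pics/s1.png")}
C={"top":{},"scene":{}}
keys=["25","50","100","250"]
for n,im in ims.items():
    h=cv2.cvtColor(im,cv2.COLOR_BGR2HSV)
    m=((h[...,0]>4)&(h[...,0]<20)&(h[...,1]>110)&(h[...,2]>60)).astype(np.uint8)
    cs,_=cv2.findContours(cv2.morphologyEx(m,cv2.MORPH_CLOSE,np.ones((3,3))),cv2.RETR_EXTERNAL,cv2.CHAIN_APPROX_NONE)
    cs=sorted([c for c in cs if cv2.contourArea(c)>200],key=cv2.contourArea)
    for k,c in zip(keys,cs): C[n][k]=cv2.convexHull(c)
t=np.linspace(0,2*np.pi,90)
def hull(n,x,y,z0,h,r):
    K,T=P(n);p=np.array([[x+r*np.cos(a),y+r*np.sin(a),z] for z in(z0,z0+h) for a in t])
    q=(p-T[:3,3])@T[:3,:3]@K.T;return cv2.convexHull((q[:,:2]/q[:,2:]).astype(np.float32))
def cen(c): M=cv2.moments(c);return np.array([M["m10"],M["m01"]])/M["m00"]
for k,d,h in zip(keys,(.054,.072,.092,.118),(.02,.024,.028,.032)):
    for cams in(["top"],["scene"],["top","scene"]):
        z=[0.] if len(cams)==2 else []
        f=lambda v:np.concatenate([cen(hull(n,v[0],v[1],v[2] if z else 0,h,d/2))-cen(C[n][k]) for n in cams])
        s=least_squares(f,[.5,-.2]+z,diff_step=1e-3,x_scale=.01);print(k,cams,s.x,"res px",s.fun)
E
python3 go.py .5 .03 .25 -66
```

```text
25 ['top'] [ 0.4451 -0.2917] res px [-0.  0.]
25 ['scene'] [ 0.4453 -0.2903] res px [ 0. -0.]
25 ['top', 'scene'] [ 0.4452 -0.291   0.0002] res px [-0.3156 -0.0634 -0.3405 -0.0061]
50 ['top'] [ 0.4592 -0.1114] res px [0. 0.]
50 ['scene'] [ 0.4593 -0.1097] res px [-0. -0.]
50 ['top', 'scene'] [ 0.4594 -0.1106  0.0005] res px [-0.3658 -0.0854 -0.403   0.0271]
100 ['top'] [ 0.5985 -0.112 ] res px [0. 0.]
100 ['scene'] [ 0.5984 -0.1108] res px [ 0. -0.]
100 ['top', 'scene'] [ 0.5985 -0.1114  0.0005] res px [-0.2695 -0.0661 -0.2752  0.0214]
250 ['top'] [ 0.6122 -0.2921] res px [-0.  0.]
250 ['scene'] [ 0.6115 -0.2904] res px [-0. -0.]
250 ['top', 'scene'] [ 0.612  -0.291   0.0017] res px [-0.403  -0.072  -0.3916  0.0111]
t 2.27 at [ 0.411 -0.404  0.247] rot [-179.928   -0.022  -99.144] w 0.0527 shares tx -1.772 ty -0.077 tz -0.011 twist -0.184
```

Call:
arm_command:
  commands:
    - {"tx": -1,"ty": -0.2,"tz": 0,"twist": -0.184}
    - {"tx": -1,"ty": -0.2,"tz": 0,"twist": -0.184}
    - {"tx": -1,"ty": -0.2,"tz": 0,"twist": -0.184}
    - {"tx": -1,"ty": -0.2,"tz": 0,"twist": -0.184}
    - {"tx": -1,"ty": -0.2,"tz": 0,"twist": -0.184}
    - {"tx": -1,"ty": -0.2,"tz": 0,"twist": -0.184}
    - {"tx": -1,"ty": -0.2,"tz": 0,"twist": -0.184}
    - {"tx": -1,"ty": -0.2,"tz": 0,"twist": -0.184}

```text
t: 2.93
eef_pos: [0.5019, -0.1652, 0.2468]
ee_rot: [-3.141, -0.0, -1.158]
force: [0.2, 0.4, -0.4]
width: 0.0523
gripper_force: 0.0
```

Call:
arm_command:
  commands:
    - {"tx": -0.84,"ty": -0.3}
    - {"tx": -0.84,"ty": -0.3}
    - {"tx": -0.84,"ty": -0.3}
    - {"tx": -0.84,"ty": -0.3}
    - {"tx": -0.84,"ty": -0.3}
    - {"tx": -0.84,"ty": -0.3}
    - {"tx": -0.84,"ty": -0.3}
    - {"tx": -0.84,"ty": -0.3}

```text
invalid input
```

```bash
cat > look.py <<'E'
# rays to each flask's mid in the wrist picture, stored for triangulation
import sys,pickle,os
from h import *
np.set_printoptions(precision=4,suppress=True)
s=get_state();KT=P("wrist");im=save("wrist",sys.argv[1])
R=pickle.load(open("r.pkl","rb")) if os.path.exists("r.pkl") else []
Z={"25":.072,"50":.081,"100":.09,"250":.104}
for k in Z:
    for r in spot_point(f"flask_{k}_mid","wrist")[:3]:
        o,d=ray("wrist",r["uv"],KT);R.append((k,o,d));print(k,np.round(r["uv"],1),round(r["score"],2),atz("wrist",r["uv"],Z[k],KT))
pickle.dump(R,open("r.pkl","wb"))
E
python3 look.py pics/w1.png; python3 go.py .465 .281 .2 -66
```

```text
25 [219.9 208.6] 0.22 [ 0.5874 -0.1335  0.072 ]
250 [  4.3 237.2] 0.27 [ 0.7327 -0.052   0.104 ]
t 3.18 at [ 0.5   -0.169  0.247] rot [179.988   0.    -66.685] w 0.0526 shares tx -1.708 ty -0.582 tz 0.186 twist -0.004
```

View pics/w1.png

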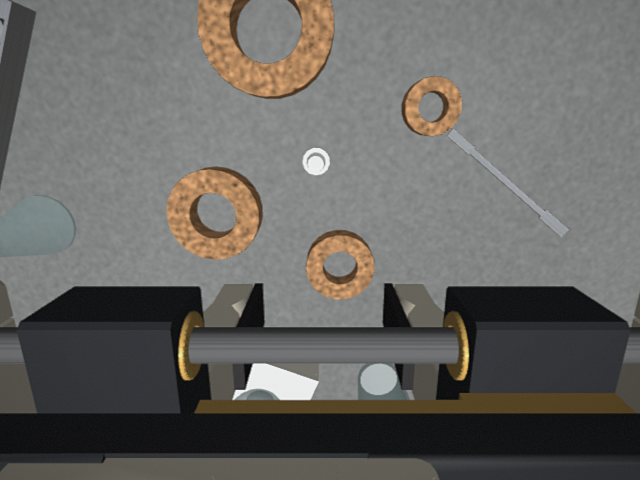

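The wrist view shows the bench with the four cork rings (25 at (432,106), 50 at (340,265), 100 at (214,213), 250 at (266,30)), and the finger tips at row ~300. The last row set was refused for its missing keys, so I go on with full rows.

Call:
arm_command:
  commands:
    - {"tx": -0.85,"ty": -0.29,"tz": 0,"twist": 0}
    - {"tx": -0.85,"ty": -0.29,"tz": 0,"twist": 0}
    - {"tx": -0.85,"ty": -0.29,"tz": 0,"twist": 0}
    - {"tx": -0.85,"ty": -0.29,"tz": 0,"twist": 0}
    - {"tx": -0.85,"ty": -0.29,"tz": 0,"twist": 0}
    - {"tx": -0.85,"ty": -0.29,"tz": 0,"twist": 0}
    - {"tx": -0.85,"ty": -0.29,"tz": 0,"twist": 0}
    - {"tx": -0.85,"ty": -0.29,"tz": 0,"twist": 0}

```text
t: 3.85
eef_pos: [0.483, 0.0562, 0.2466]
ee_rot: [-3.142, -0.0, -1.162]
force: [-0.6, -0.1, -0.5]
width: 0.052
gripper_force: 0.0
```

```bash
rm r.pkl; python3 look.py pics/w2.png
```

```text
50 [193.7 242.4] 0.9 [0.5781 0.1221 0.081 ]
100 [325.3 229.9] 0.87 [0.4792 0.0645 0.09  ]
250 [279.1 348.6] 0.7 [0.475  0.1754 0.104 ]
```

Call:
arm_command:
  commands:
    - {"tx": -0.85,"ty": -0.29,"tz": 0,"twist": 0}
    - {"tx": -0.85,"ty": -0.29,"tz": 0,"twist": 0}
    - {"tx": -0.85,"ty": -0.29,"tz": 0,"twist": 0}
    - {"tx": -0.85,"ty": -0.29,"tz": 0,"twist": 0}
    - {"tx": -0.85,"ty": -0.29,"tz": 0,"twist": 0}
    - {"tx": -0.85,"ty": -0.29,"tz": 0,"twist": 0}
    - {"tx": -0.85,"ty": -0.29,"tz": 0,"twist": 0}
    - {"tx": -0.85,"ty": -0.29,"tz": 0,"twist": 0}

```text
t: 4.77
eef_pos: [0.4652, 0.2801, 0.246]
ee_rot: [3.141, -0.001, -1.162]
force: [-0.5, -0.7, -0.0]
width: 0.0521
gripper_force: 0.0
```

```bash
python3 look.py pics/w3.png; python3 go.py .465 .281 .2 -66; python3 - <<'E'
from h import *
import pickle
K=np.array
a,b=cv2.imread("pics/w2.png"),cv2.imread("pics/w3.png")
cv2.imwrite("pics/w23.png",cv2.resize(np.hstack([a,b]),(800,300)))
E
```

```text
25 [314.7 215.7] 0.59 [0.4728 0.2845 0.072 ]
250 [370.7  87.1] 0.97 [0.4752 0.1746 0.104 ]
250 [531. 132.] 0.77 [0.3531 0.1557 0.104 ]
t 5.02 at [0.465 0.279 0.247] rot [-179.983    0.01   -66.685] w 0.0522 shares tx -0.009 ty -0.002 tz 0.187 twist -0.004
```

View pics/w23.png

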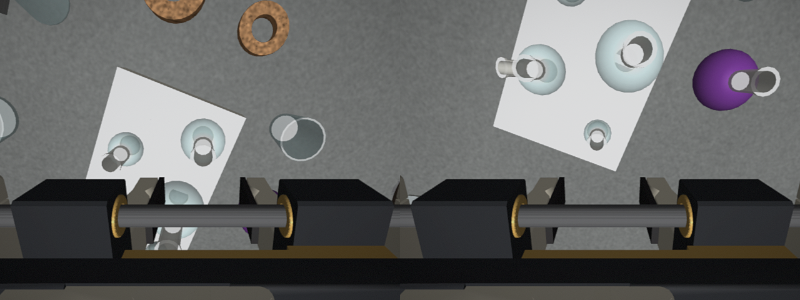

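The two wrist views show the 100 flask at about (325,230) and the 50 at (194,242) on the left. On the right the 25 bulb is at about (315,211) with its lip at (315,232). I'll take the 25's axis from its lip and bulb, and go lower for a second height.

Call:
arm_command:
  commands:
    - {"tx": 0,"ty": -0.02,"tz": 0.24,"twist": 0}
    - {"tx": 0,"ty": -0.02,"tz": 0.24,"twist": 0}
    - {"tx": 0,"ty": -0.02,"tz": 0.24,"twist": 0}
    - {"tx": 0,"ty": -0.02,"tz": 0.24,"twist": 0}
    - {"tx": 0,"ty": -0.02,"tz": 0.24,"twist": 0}
    - {"tx": 0,"ty": -0.02,"tz": 0.24,"twist": 0}
    - {"tx": 0,"ty": -0.02,"tz": 0.24,"twist": 0}
    - {"tx": 0,"ty": -0.02,"tz": 0.24,"twist": 0}

```text
t: 5.68
eef_pos: [0.4701, 0.2824, 0.1877]
ee_rot: [-3.14, 0.001, -1.162]
force: [0.2, -0.4, -0.9]
width: 0.0525
gripper_force: 0.0
```

```bash
python3 look.py pics/w4.png; python3 go.py .47 .283 .076 -66; python3 - <<'E'
import cv2
a=cv2.imread("pics/w4.png")[130:330,230:430]
cv2.imwrite("pics/w4c.png",cv2.resize(a,(600,600),interpolation=cv2.INTER_CUBIC))
import pickle
from h import *
R=pickle.load(open("r.pkl","rb"))
print("tri25",tri([(o,d) for k,o,d in R if k=="25"]+[ray("top",(121.3,282)),ray("scene",(467.9,165.6))]),"tri250",tri([(o,d) for k,o,d in R if k=="250"][:2]))
E
```

```text
25 [321.1 237.8] 0.73 [0.4714 0.2875 0.072 ]
250 [391.9  76.6] 0.77 [0.4756 0.1743 0.104 ]
t 5.93 at [0.47  0.282 0.187] rot [-179.985    0.008  -66.587] w 0.0527 shares tx -0.003 ty -0.002 tz 0.443 twist -0.003
tri25 [0.46921191 0.28599381 0.06797473] tri250 [0.47521819 0.17471134 0.10509441]
```

View pics/w4c.png

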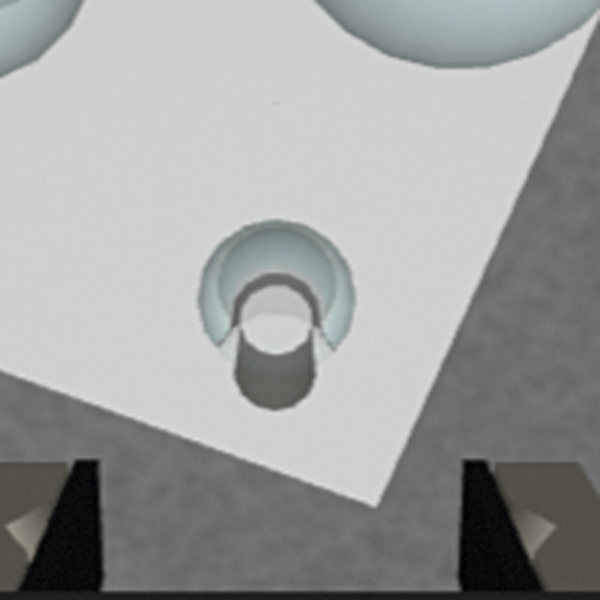

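The 25 ml bulb outline is centred at crop (277,297), which is pixel (322.3,229). It lies midway between the fingers in column.

```bash
python3 - <<'E'
from h import *
s=get_state();print(s["eef_pos"],np.degrees(s["ee_rot"]))
for z in(.05,.053,.056):print(atz("wrist",(322.3,229),z))
print("bore", atz("wrist",(275/3+230,375/3+130),.112))
E
```

```text
[0.46971866 0.28208794 0.18675074] [-1.79985484e+02  7.55541406e-03 -6.65873933e+01]
[0.47056672 0.28578955 0.05      ]
[0.47087604 0.28504775 0.053     ]
[0.47118535 0.28430594 0.056     ]
bore [0.47064964 0.28611068 0.112     ]
```

Call:
arm_command:
  commands:
    - {"tx": -0.01,"ty": -0.008,"tz": 0.12,"twist": 0}
    - {"tx": -0.01,"ty": -0.008,"tz": 0.22,"twist": 0}
    - {"tx": -0.01,"ty": -0.008,"tz": 0.32,"twist": 0}
    - {"tx": -0.01,"ty": -0.008,"tz": 0.4,"twist": 0}
    - {"tx": -0.01,"ty": -0.008,"tz": 0.445,"twist": 0}
    - {"tx": -0.01,"ty": -0.008,"tz": 0.445,"twist": 0}
    - {"tx": -0.01,"ty": -0.008,"tz": 0.445,"twist": 0}
    - {"tx": -0.01,"ty": -0.008,"tz": 0.445,"twist": 0}

```text
t: 6.6
eef_pos: [0.4711, 0.2856, 0.0762]
ee_rot: [-3.14, 0.0, -1.162]
force: [0.5, -0.2, -0.4]
width: 0.0525
gripper_force: 0.0
```

Call:
arm_command:
  commands:
    - {"tx": 0,"ty": 0,"tz": 0,"twist": 0}
    - {"tx": 0,"ty": 0,"tz": 0,"twist": 0}
    - {"tx": 0,"ty": 0,"tz": 0,"twist": 0}
    - {"tx": 0,"ty": 0,"tz": 0,"twist": 0}
    - {"tx": 0,"ty": 0,"tz": 0,"twist": 0}
    - {"tx": 0,"ty": 0,"tz": 0,"twist": 0}
    - {"tx": 0,"ty": 0,"tz": 0,"twist": 0}
    - {"tx": 0,"ty": 0,"tz": 0,"twist": 0}
  claw: 0.0
  grip_force: 15

```text
t: 7.27
eef_pos: [0.4707, 0.2852, 0.0755]
ee_rot: [-3.141, 0.0, -1.162]
force: [-0.2, -0.2, 1.4]
width: 0.0249
gripper_force: 15.0
```

Call:
arm_command:
  commands:
    - {"tx": 0,"ty": 0,"tz": -0.02,"twist": 0}
    - {"tx": 0,"ty": 0,"tz": -0.05,"twist": 0}
    - {"tx": 0,"ty": 0,"tz": -0.1,"twist": 0}
    - {"tx": 0,"ty": 0,"tz": -0.2,"twist": 0}
    - {"tx": 0,"ty": 0,"tz": -0.3,"twist": 0}
    - {"tx": 0,"ty": 0,"tz": -0.3,"twist": 0}
    - {"tx": 0,"ty": 0,"tz": -0.3,"twist": 0}
    - {"tx": 0,"ty": 0,"tz": -0.3,"twist": 0}

```text
t: 7.93
eef_pos: [0.4703, 0.285, 0.1505]
ee_rot: [-3.141, 0.001, -1.163]
force: [-0.1, -0.5, -0.2]
width: 0.0247
gripper_force: 15.0
```

```bash
python3 - <<'E'
from h import *
s=get_state();print(s["eef_pos"],s["width"],s["gripper_force"],s["force"])
a=save("wrist","pics/w5.png")[200:440,200:440,::-1];K,T=P("wrist")
cv2.imwrite("pics/w5c.png",cv2.resize(a,(480,480),interpolation=cv2.INTER_CUBIC))
for r in spot_point("flask_25_mid","wrist"):
    c=T[:3,:3].T@(np.array(s["eef_pos"])-T[:3,3]);q=K@c;print(r["score"],r["uv"],"tcp px",q[:2]/q[2])
E
```

```text
[0.4703148  0.28498464 0.15049732] 0.024676648442380697 14.999957084655762 [-0.06652543 -0.47814975 -0.20730559]
0.74 [322.3, 299.4] tcp px [325.7932152  303.41157607]
0.63 [406.7, 66.2] tcp px [325.7932152  303.41157607]
```

View pics/w5c.png

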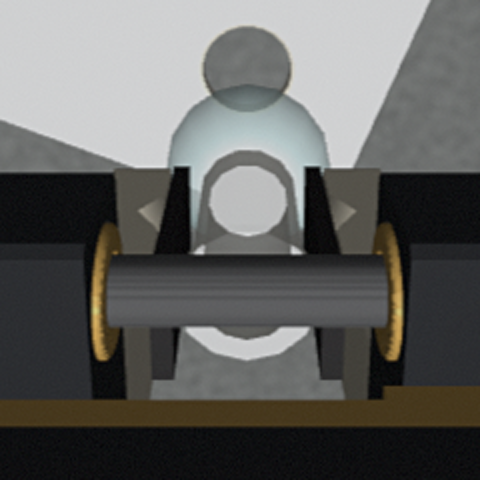

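Held and central: the bulb and lip line up at crop column 248, between the pads. Now I carry it over to ring 25.

Call:
arm_command:
  commands:
    - {"tx": 0,"ty": 0,"tz": -0.16,"twist": 0}
    - {"tx": 0,"ty": 0,"tz": -0.32,"twist": 0}
    - {"tx": 0.08,"ty": 0.04,"tz": -0.44,"twist": 0}
    - {"tx": 0.22,"ty": 0.107,"tz": -0.44,"twist": 0}
    - {"tx": 0.36,"ty": 0.174,"tz": -0.44,"twist": 0}
    - {"tx": 0.5,"ty": 0.242,"tz": -0.44,"twist": 0}
    - {"tx": 0.64,"ty": 0.31,"tz": -0.44,"twist": 0}
    - {"tx": 0.78,"ty": 0.377,"tz": -0.44,"twist": 0}

```text
t: 8.7
eef_pos: [0.4606, 0.0669, 0.2596]
ee_rot: [3.14, -0.0, -1.162]
force: [0.6, 0.4, -0.7]
width: 0.0246
gripper_force: 15.0
```

Call:
arm_command:
  commands:
    - {"tx": 0.14,"ty": 0.067,"tz": 0,"twist": 0}
    - {"tx": 0.28,"ty": 0.135,"tz": 0,"twist": 0}
    - {"tx": 0.42,"ty": 0.203,"tz": 0,"twist": 0}
    - {"tx": 0.56,"ty": 0.27,"tz": 0,"twist": 0}
    - {"tx": 0.7,"ty": 0.338,"tz": 0,"twist": 0}
    - {"tx": 0.84,"ty": 0.406,"tz": 0,"twist": 0}
    - {"tx": 0.96,"ty": 0.463,"tz": 0,"twist": 0}
    - {"tx": 1,"ty": 0.483,"tz": 0,"twist": 0}

```text
t: 9.37
eef_pos: [0.449, -0.212, 0.2592]
ee_rot: [3.139, 0.001, -1.165]
force: [0.7, 0.7, 0.4]
width: 0.025
gripper_force: 15.0
```

```bash
python3 go.py .4452 -.291 .08 -66.6
```

```text
t 9.37 at [ 0.449 -0.212  0.259] rot [179.863   0.039 -66.737] w 0.025 shares tx 0.284 ty 0.139 tz 0.717 twist -0.001
```

Call:
arm_command:
  commands:
    - {"tx": 0.12,"ty": 0.06,"tz": 0.05,"twist": 0}
    - {"tx": 0.23,"ty": 0.11,"tz": 0.15,"twist": 0}
    - {"tx": 0.284,"ty": 0.139,"tz": 0.28,"twist": 0}
    - {"tx": 0.284,"ty": 0.139,"tz": 0.42,"twist": 0}
    - {"tx": 0.284,"ty": 0.139,"tz": 0.55,"twist": 0}
    - {"tx": 0.284,"ty": 0.139,"tz": 0.65,"twist": 0}
    - {"tx": 0.284,"ty": 0.139,"tz": 0.7,"twist": 0}
    - {"tx": 0.284,"ty": 0.139,"tz": 0.717,"twist": 0}

```text
t: 10.03
eef_pos: [0.4441, -0.2869, 0.0776]
ee_rot: [3.137, 0.004, -1.163]
force: [-0.1, -0.5, 0.3]
width: 0.0246
gripper_force: 15.0
```

```bash
python3 go.py .4452 -.291 .0575 -66.6;  python3 - <<'E'
from h import *
a=save("wrist","pics/w6.png")[100:400,170:470,::-1]
cv2.imwrite("pics/w6c.png",cv2.resize(a,(480,480),interpolation=cv2.INTER_CUBIC))
for r in spot_point("ring_25","wrist")[:1]+spot_point("flask_25_mid","wrist")[:1]: print(r["score"],r["uv"],atz("wrist",r["uv"],0),atz("wrist",r["uv"],.077))
E
```

```text
t 10.03 at [ 0.444 -0.287  0.078] rot [179.717   0.232 -66.625] w 0.0246 shares tx 0.017 ty 0.002 tz 0.080 twist -0.000
0.88 [323.8, 246.2] [ 0.4476558  -0.28762457  0.        ] [ 0.45740884 -0.3098899   0.077     ]
0.83 [319.8, 298.7] [ 0.43554613 -0.25290387  0.        ] [ 0.4492067  -0.28637281  0.077     ]
```

View pics/w6c.png

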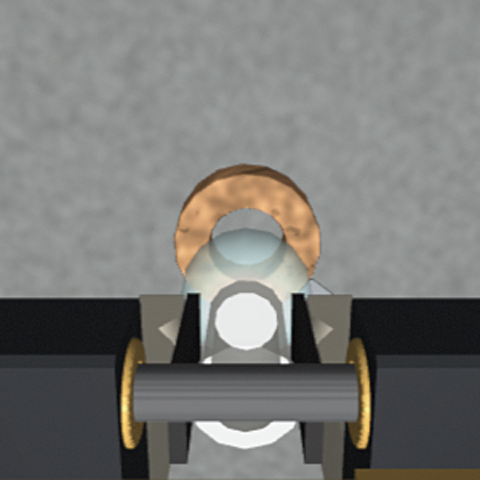

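The bulb hangs right over the ring hole, with both at crop column 248. Lower gently and release.

Call:
arm_command:
  commands:
    - {"tx": 0.009,"ty": 0,"tz": 0.02,"twist": 0}
    - {"tx": 0.009,"ty": 0,"tz": 0.04,"twist": 0}
    - {"tx": 0.009,"ty": 0,"tz": 0.055,"twist": 0}
    - {"tx": 0.009,"ty": 0,"tz": 0.065,"twist": 0}
    - {"tx": 0.009,"ty": 0,"tz": 0.072,"twist": 0}
    - {"tx": 0.009,"ty": 0,"tz": 0.078,"twist": 0}
    - {"tx": 0.009,"ty": 0,"tz": 0.08,"twist": 0}
    - {"tx": 0.009,"ty": 0,"tz": 0.08,"twist": 0}

```text
t: 10.85
eef_pos: [0.4472, -0.2897, 0.061]
ee_rot: [3.142, 0.0, -1.162]
force: [0.8, 0.0, -0.8]
width: 0.0247
gripper_force: 15.0
```

```bash
python3 go.py .4452 -.291 .0575 -66.6; python3 -c "
from h import *
print(get_state()['force'])"
```

```text
t 10.85 at [ 0.447 -0.29   0.061] rot [179.997   0.003 -66.592] w 0.0247 shares tx 0.002 ty 0.009 tz 0.014 twist 0.000
[ 0.83205064  0.00736366 -0.84969113]
```

Call:
arm_command:
  commands:
    - {"tx": 0,"ty": 0.005,"tz": 0.005,"twist": 0}
    - {"tx": 0,"ty": 0.005,"tz": 0.01,"twist": 0}
    - {"tx": 0,"ty": 0.005,"tz": 0.014,"twist": 0}
    - {"tx": 0,"ty": 0.005,"tz": 0.016,"twist": 0}
    - {"tx": 0,"ty": 0.005,"tz": 0.018,"twist": 0}
    - {"tx": 0,"ty": 0.005,"tz": 0.018,"twist": 0}
    - {"tx": 0,"ty": 0.005,"tz": 0.018,"twist": 0}
    - {"tx": 0,"ty": 0.005,"tz": 0.018,"twist": 0}

```text
t: 11.52
eef_pos: [0.4468, -0.2909, 0.0579]
ee_rot: [-3.141, -0.002, -1.162]
force: [-2.3, -0.1, 9.5]
width: 0.0248
gripper_force: 15.0
```

Call:
arm_command:
  commands:
    - {"tx": 0,"ty": 0,"tz": -0.004,"twist": 0}
    - {"tx": 0,"ty": 0,"tz": -0.004,"twist": 0}
    - {"tx": 0,"ty": 0,"tz": -0.004,"twist": 0}
    - {"tx": 0,"ty": 0,"tz": -0.004,"twist": 0}
    - {"tx": 0,"ty": 0,"tz": -0.004,"twist": 0}
    - {"tx": 0,"ty": 0,"tz": -0.1,"twist": 0}
    - {"tx": 0,"ty": 0,"tz": -0.25,"twist": 0}
    - {"tx": 0,"ty": 0,"tz": -0.4,"twist": 0}
  claw: 0.6

```text
t: 12.18
eef_pos: [0.445, -0.2899, 0.1566]
ee_rot: [3.139, 0.002, -1.162]
force: [2.2, -0.3, 0.7]
width: 0.0526
gripper_force: 0.0
```

Call:
arm_command:
  commands:
    - {"tx": 0,"ty": 0,"tz": -0.15,"twist": 0}
    - {"tx": 0,"ty": 0,"tz": -0.3,"twist": 0}
    - {"tx": -0.1,"ty": -0.09,"tz": -0.36,"twist": 0}
    - {"tx": -0.2,"ty": -0.18,"tz": -0.36,"twist": 0}
    - {"tx": -0.3,"ty": -0.27,"tz": -0.36,"twist": 0}
    - {"tx": -0.4,"ty": -0.36,"tz": -0.36,"twist": 0}
    - {"tx": -0.5,"ty": -0.45,"tz": -0.36,"twist": 0}
    - {"tx": -0.6,"ty": -0.54,"tz": -0.36,"twist": 0}

```text
t: 12.85
eef_pos: [0.5105, -0.0973, 0.2466]
ee_rot: [-3.141, 0.0, -1.162]
force: [0.9, -0.7, -0.7]
width: 0.0529
gripper_force: 0.0
```

```bash
python3 go.py .578 .122 .23 -66.6; python3 - <<'E'
from h import *
a=save("top","pics/t2.png")[240:340,370:470,::-1];b=save("scene","pics/s2.png")[190:290,160:260,::-1]
cv2.imwrite("pics/p25.png",cv2.resize(np.hstack([a,b]),(800,400),interpolation=cv2.INTER_CUBIC))
E
```

```text
t 12.85 at [ 0.51  -0.097  0.247] rot [-179.989    0.003  -66.596] w 0.0529 shares tx -0.698 ty -0.596 tz 0.066 twist 0.000
```

View pics/p25.png

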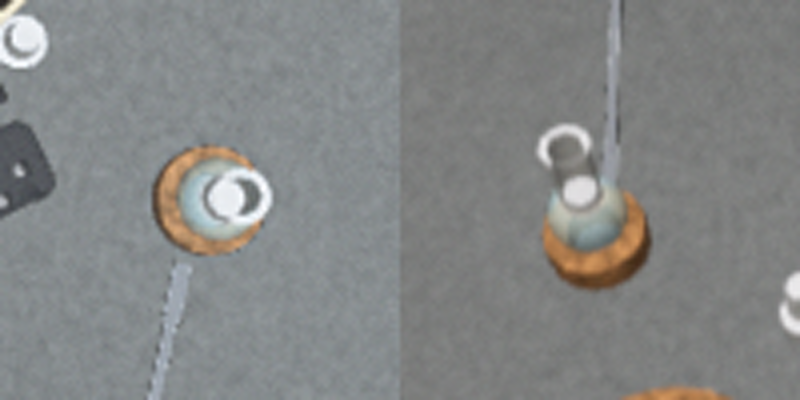

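The 25 ml flask stands upright and central on its ring in both views. Next is the 50 ml.

Call:
arm_command:
  commands:
    - {"tx": -0.12,"ty": -0.1,"tz": 0,"twist": 0}
    - {"tx": -0.24,"ty": -0.2,"tz": 0,"twist": 0}
    - {"tx": -0.36,"ty": -0.3,"tz": 0,"twist": 0}
    - {"tx": -0.48,"ty": -0.41,"tz": 0,"twist": 0}
    - {"tx": -0.6,"ty": -0.51,"tz": 0.05,"twist": 0}
    - {"tx": -0.7,"ty": -0.6,"tz": 0.1,"twist": 0}
    - {"tx": -0.7,"ty": -0.6,"tz": 0.16,"twist": 0}
    - {"tx": -0.7,"ty": -0.6,"tz": 0.16,"twist": 0}

```text
t: 13.62
eef_pos: [0.577, 0.1221, 0.2027]
ee_rot: [3.136, 0.0, -1.161]
force: [-0.5, -1.1, -0.3]
width: 0.0528
gripper_force: 0.0
```

```bash
cat > bulb.py <<'E'
# bulb outline centre by Hough circle near the expected place; bulb.py name zc radius x y
import sys
from h import *
np.set_printoptions(precision=4,suppress=True)
n,zc,r,x,y=sys.argv[1],*map(float,sys.argv[2:6])
K,T=P("wrist");im=save("wrist","pics/b%s.png"%n)
c=T[:3,:3].T@(np.array([x,y,zc])-T[:3,3]);q=(K@c)[:2]/c[2];R=K[0,0]*r/c[2]
g=cv2.cvtColor(im,cv2.COLOR_RGB2GRAY)
H=cv2.HoughCircles(g,cv2.HOUGH_GRADIENT_ALT,1,5,param1=60,param2=.5,minRadius=int(R*.85),maxRadius=int(R*1.2))
print("expected",q,R)
for h in ([] if H is None else H[0]):
    if np.hypot(*(h[:2]-q))<25: print("circle",h,atz("wrist",h[:2],zc,(K,T)))
for h in spot_point(f"flask_{n}_mid","wrist")[:2]: print("spot",h["score"],h["uv"],atz("wrist",h["uv"],float(sys.argv[6]),(K,T)))
E
python3 bulb.py 50 .06 .0255 .579 .123 .081;python3 go.py .579 .123 .092 -66.6
```

```text
expected [321.2756 223.3053] 32.22928459856478
circle [321.     228.      31.8665] [0.5777 0.1266 0.06  ]
spot 0.78 [320.0, 230.2] [0.5799 0.1233 0.081 ]
t 13.72 at [0.578 0.121 0.206] rot [179.875  -0.025 -66.583] w 0.0526 shares tx -0.007 ty -0.007 tz 0.456 twist 0.000
```

Call:
arm_command:
  commands:
    - {"tx": -0.014,"ty": -0.01,"tz": 0.12,"twist": 0}
    - {"tx": -0.014,"ty": -0.01,"tz": 0.22,"twist": 0}
    - {"tx": -0.014,"ty": -0.01,"tz": 0.32,"twist": 0}
    - {"tx": -0.014,"ty": -0.01,"tz": 0.41,"twist": 0}
    - {"tx": -0.014,"ty": -0.01,"tz": 0.456,"twist": 0}
    - {"tx": -0.014,"ty": -0.01,"tz": 0.456,"twist": 0}
    - {"tx": -0.014,"ty": -0.01,"tz": 0.456,"twist": 0}
    - {"tx": -0.014,"ty": -0.01,"tz": 0.456,"twist": 0}

```text
t: 14.38
eef_pos: [0.5807, 0.1255, 0.0945]
ee_rot: [-3.139, -0.0, -1.162]
force: [-1.0, -0.7, 0.1]
width: 0.0527
gripper_force: 0.0
```

Call:
arm_command:
  commands:
    - {"tx": 0,"ty": 0,"tz": 0,"twist": 0}
    - {"tx": 0,"ty": 0,"tz": 0,"twist": 0}
    - {"tx": 0,"ty": 0,"tz": 0,"twist": 0}
    - {"tx": 0,"ty": 0,"tz": 0,"twist": 0}
    - {"tx": 0,"ty": 0,"tz": 0,"twist": 0}
    - {"tx": 0,"ty": 0,"tz": 0,"twist": 0}
    - {"tx": 0,"ty": 0,"tz": 0,"twist": 0}
    - {"tx": 0,"ty": 0,"tz": 0,"twist": 0}
  claw: 0.0
  grip_force: 15

```text
t: 15.05
eef_pos: [0.5796, 0.1255, 0.0928]
ee_rot: [-3.141, -0.0, -1.162]
force: [-0.0, -0.8, 1.6]
width: 0.0267
gripper_force: 15.0
```

```bash
python3 go.py .4594 -.1106 .27 -66.6
```

```text
t 15.05 at [0.58  0.126 0.093] rot [-179.981   -0.004  -66.582] w 0.0267 shares tx 0.676 ty 0.817 tz -0.709 twist 0.000
```

Call:
arm_command:
  commands:
    - {"tx": 0,"ty": 0,"tz": -0.03,"twist": 0}
    - {"tx": 0,"ty": 0,"tz": -0.1,"twist": 0}
    - {"tx": 0,"ty": 0,"tz": -0.22,"twist": 0}
    - {"tx": 0,"ty": 0,"tz": -0.36,"twist": 0}
    - {"tx": 0,"ty": 0,"tz": -0.5,"twist": 0}
    - {"tx": 0,"ty": 0,"tz": -0.62,"twist": 0}
    - {"tx": 0.06,"ty": 0.07,"tz": -0.68,"twist": 0}
    - {"tx": 0.15,"ty": 0.18,"tz": -0.7,"twist": 0}

```text
t: 15.72
eef_pos: [0.555, 0.0746, 0.271]
ee_rot: [-3.136, -0.001, -1.16]
force: [1.0, -0.5, -0.7]
width: 0.0271
gripper_force: 15.0
```

Call:
arm_command:
  commands:
    - {"tx": 0.1,"ty": 0.12,"tz": 0,"twist": 0}
    - {"tx": 0.2,"ty": 0.24,"tz": 0,"twist": 0}
    - {"tx": 0.3,"ty": 0.36,"tz": 0,"twist": 0}
    - {"tx": 0.39,"ty": 0.48,"tz": 0,"twist": 0}
    - {"tx": 0.46,"ty": 0.57,"tz": 0.05,"twist": 0}
    - {"tx": 0.51,"ty": 0.62,"tz": 0.15,"twist": 0}
    - {"tx": 0.526,"ty": 0.637,"tz": 0.28,"twist": 0}
    - {"tx": 0.526,"ty": 0.637,"tz": 0.4,"twist": 0}

```text
t: 16.38
eef_pos: [0.4583, -0.1121, 0.1674]
ee_rot: [-3.139, -0.0, -1.164]
force: [0.7, 0.8, -1.3]
width: 0.0268
gripper_force: 15.0
```

```bash
python3 go.py .4594 -.1106 .095 -66.6
```

```text
t 16.38 at [ 0.458 -0.112  0.167] rot [-179.874   -0.019  -66.714] w 0.0268 shares tx -0.004 ty -0.006 tz 0.290 twist -0.001
```

Call:
arm_command:
  commands:
    - {"tx": -0.002,"ty": -0.004,"tz": 0.08,"twist": 0}
    - {"tx": -0.002,"ty": -0.004,"tz": 0.16,"twist": 0}
    - {"tx": -0.002,"ty": -0.004,"tz": 0.22,"twist": 0}
    - {"tx": -0.002,"ty": -0.004,"tz": 0.26,"twist": 0}
    - {"tx": -0.002,"ty": -0.004,"tz": 0.28,"twist": 0}
    - {"tx": -0.002,"ty": -0.004,"tz": 0.29,"twist": 0}
    - {"tx": -0.002,"ty": -0.004,"tz": 0.29,"twist": 0}
    - {"tx": -0.002,"ty": -0.004,"tz": 0.29,"twist": 0}

```text
t: 17.05
eef_pos: [0.4603, -0.1099, 0.0957]
ee_rot: [-3.141, -0.0, -1.162]
force: [0.4, 0.4, -0.3]
width: 0.0268
gripper_force: 15.0
```

```bash
cat > chk.py <<'E'
# in-hand flask mid against ring origin, wrist view: chk.py name drop(mid below tcp)
import sys
from h import *
np.set_printoptions(precision=4,suppress=True)
n,dr=sys.argv[1],float(sys.argv[2]);s=get_state();KT=P("wrist");save("wrist","pics/c%s.png"%n);z=s["eef_pos"][2]-dr
print("tcp",np.array(s["eef_pos"]),s["width"])
for r in spot_point("flask_%s_mid"%n,"wrist")[:2]: print("flask",r["score"],r["uv"],atz("wrist",r["uv"],z,KT))
for r in spot_point("ring_%s"%n,"wrist")[:3]: print("ring",r["score"],r["uv"],atz("wrist",r["uv"],0,KT))
E
python3 chk.py 50 .0124; python3 go.py .4594 -.1106 .0755 -66.6
```

```text
tcp [ 0.4603 -0.1099  0.0957] 0.026840968495538624
flask 0.77 [328.6, 288.9] [ 0.4597 -0.1113  0.0833]
t 17.2 at [ 0.46  -0.11   0.096] rot [-179.923   -0.023  -66.589] w 0.0269 shares tx 0.001 ty 0.005 tz 0.081 twist 0.000
```

Call:
arm_command:
  commands:
    - {"tx": 0,"ty": 0.003,"tz": 0.025,"twist": 0}
    - {"tx": 0,"ty": 0.003,"tz": 0.045,"twist": 0}
    - {"tx": 0,"ty": 0.003,"tz": 0.06,"twist": 0}
    - {"tx": 0,"ty": 0.003,"tz": 0.068,"twist": 0}
    - {"tx": 0,"ty": 0.003,"tz": 0.075,"twist": 0}
    - {"tx": 0,"ty": 0.003,"tz": 0.08,"twist": 0}
    - {"tx": 0,"ty": 0.003,"tz": 0.082,"twist": 0}
    - {"tx": 0,"ty": 0.003,"tz": 0.082,"twist": 0}

```text
t: 17.87
eef_pos: [0.4606, -0.1101, 0.0753]
ee_rot: [-3.139, -0.001, -1.162]
force: [0.3, -0.1, 5.4]
width: 0.0268
gripper_force: 15.0
```

Call:
arm_command:
  commands:
    - {"tx": 0,"ty": 0,"tz": -0.003,"twist": 0}
    - {"tx": 0,"ty": 0,"tz": -0.003,"twist": 0}
    - {"tx": 0,"ty": 0,"tz": -0.003,"twist": 0}
    - {"tx": 0,"ty": 0,"tz": -0.003,"twist": 0}
    - {"tx": 0,"ty": 0,"tz": -0.003,"twist": 0}
    - {"tx": 0,"ty": 0,"tz": -0.1,"twist": 0}
    - {"tx": 0,"ty": 0,"tz": -0.25,"twist": 0}
    - {"tx": 0,"ty": 0,"tz": -0.4,"twist": 0}
  claw: 0.6

```text
t: 18.53
eef_pos: [0.4579, -0.1104, 0.1748]
ee_rot: [3.138, 0.001, -1.162]
force: [1.9, -0.4, 0.2]
width: 0.0526
gripper_force: 0.0
```

```bash
python3 go.py .479 .066 .23 -66.6
```

```text
t 18.53 at [ 0.458 -0.11   0.175] rot [179.802   0.05  -66.596] w 0.0526 shares tx -0.614 ty -0.358 tz -0.221 twist 0.000
```

Call:
arm_command:
  commands:
    - {"tx": 0,"ty": 0,"tz": -0.13,"twist": 0}
    - {"tx": -0.1,"ty": -0.06,"tz": -0.22,"twist": 0}
    - {"tx": -0.24,"ty": -0.14,"tz": -0.22,"twist": 0}
    - {"tx": -0.38,"ty": -0.22,"tz": -0.22,"twist": 0}
    - {"tx": -0.52,"ty": -0.3,"tz": -0.22,"twist": 0}
    - {"tx": -0.61,"ty": -0.355,"tz": -0.22,"twist": 0}
    - {"tx": -0.614,"ty": -0.358,"tz": -0.22,"twist": 0}
    - {"tx": -0.614,"ty": -0.358,"tz": -0.22,"twist": 0}

```text
t: 19.2
eef_pos: [0.4802, 0.0675, 0.2292]
ee_rot: [3.141, -0.0, -1.16]
force: [-0.5, -0.6, 0.2]
width: 0.0526
gripper_force: 0.0
```

```bash
python3 bulb.py 100 .0677 .032 .479 .066 .09;python3 go.py .479 .066 .108 -66.6;  python3 - <<'E'
from h import *
a=save("top","pics/t3.png")[230:330,280:380,::-1];b=save("scene","pics/s3.png")[170:270,240:340,::-1]
cv2.imwrite("pics/p50.png",cv2.resize(np.hstack([a,b]),(800,400),interpolation=cv2.INTER_CUBIC))
E
```

```text
expected [326.9174 216.7586] 38.24158451445696
circle [326.     222.      38.0132] [0.4779 0.0704 0.0677]
circle [344.     233.      37.5668] [0.4601 0.0732 0.0677]
circle [349.     210.      38.6697] [0.4645 0.0534 0.0677]
spot 0.74 [326.7, 221.1] [0.48   0.0645 0.09  ]
t 19.3 at [0.48  0.066 0.229] rot [179.95   -0.002 -66.573] w 0.0527 shares tx -0.002 ty 0.003 tz 0.485 twist 0.000
```

View pics/p50.png

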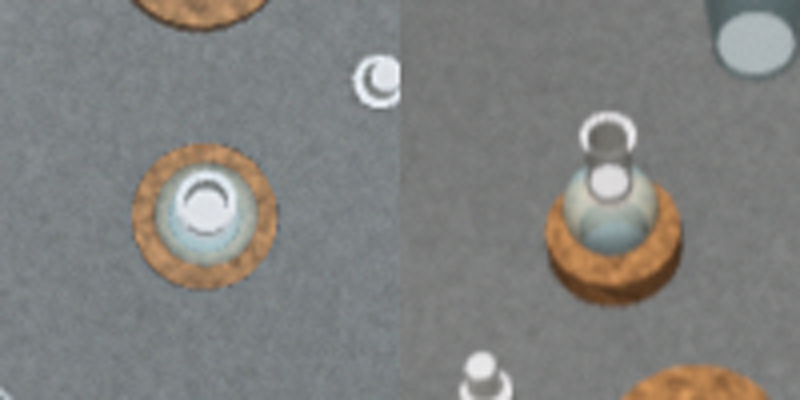

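The 50 ml sits centred and upright on its ring. Now grasp the 100 ml.

Call:
arm_command:
  commands:
    - {"tx": -0.009,"ty": 0,"tz": 0.12,"twist": 0}
    - {"tx": -0.009,"ty": 0,"tz": 0.24,"twist": 0}
    - {"tx": -0.009,"ty": 0,"tz": 0.35,"twist": 0}
    - {"tx": -0.009,"ty": 0,"tz": 0.44,"twist": 0}
    - {"tx": -0.009,"ty": 0,"tz": 0.485,"twist": 0}
    - {"tx": -0.009,"ty": 0,"tz": 0.485,"twist": 0}
    - {"tx": -0.009,"ty": 0,"tz": 0.485,"twist": 0}
    - {"tx": -0.009,"ty": 0,"tz": 0.485,"twist": 0}

```text
t: 20.07
eef_pos: [0.4802, 0.068, 0.1093]
ee_rot: [-3.14, -0.0, -1.163]
force: [0.4, 0.9, 0.2]
width: 0.0528
gripper_force: 0.0
```

Call:
arm_command:
  commands:
    - {"tx": 0,"ty": 0,"tz": 0,"twist": 0}
    - {"tx": 0,"ty": 0,"tz": 0,"twist": 0}
    - {"tx": 0,"ty": 0,"tz": 0,"twist": 0}
    - {"tx": 0,"ty": 0,"tz": 0,"twist": 0}
    - {"tx": 0,"ty": 0,"tz": 0,"twist": 0}
    - {"tx": 0,"ty": 0,"tz": 0,"twist": 0}
    - {"tx": 0,"ty": 0,"tz": 0,"twist": 0}
    - {"tx": 0,"ty": 0,"tz": 0,"twist": 0}
  claw: 0.0
  grip_force: 20

```text
t: 20.73
eef_pos: [0.4797, 0.0684, 0.1086]
ee_rot: [-3.141, -0.0, -1.162]
force: [0.1, 0.8, 3.5]
width: 0.0286
gripper_force: 20.0
```

```bash
python3 go.py .5985 -.1114 .27 -66.6
```

```text
t 20.73 at [0.48  0.068 0.109] rot [-179.971   -0.007  -66.579] w 0.0286 shares tx 0.849 ty -0.150 tz -0.646 twist 0.000
```

Call:
arm_command:
  commands:
    - {"tx": 0,"ty": 0,"tz": -0.03,"twist": 0}
    - {"tx": 0,"ty": 0,"tz": -0.1,"twist": 0}
    - {"tx": 0,"ty": 0,"tz": -0.22,"twist": 0}
    - {"tx": 0,"ty": 0,"tz": -0.36,"twist": 0}
    - {"tx": 0,"ty": 0,"tz": -0.5,"twist": 0}
    - {"tx": 0.06,"ty": -0.01,"tz": -0.6,"twist": 0}
    - {"tx": 0.16,"ty": -0.03,"tz": -0.62,"twist": 0}
    - {"tx": 0.28,"ty": -0.05,"tz": -0.62,"twist": 0}

```text
t: 21.4
eef_pos: [0.5199, 0.0094, 0.2668]
ee_rot: [-3.136, -0.0, -1.16]
force: [-0.2, 0.7, -1.4]
width: 0.0284
gripper_force: 20.0
```

Call:
arm_command:
  commands:
    - {"tx": 0.13,"ty": -0.02,"tz": 0,"twist": 0}
    - {"tx": 0.26,"ty": -0.045,"tz": 0,"twist": 0}
    - {"tx": 0.38,"ty": -0.065,"tz": 0,"twist": 0}
    - {"tx": 0.48,"ty": -0.085,"tz": 0.05,"twist": 0}
    - {"tx": 0.54,"ty": -0.095,"tz": 0.14,"twist": 0}
    - {"tx": 0.569,"ty": -0.1,"tz": 0.26,"twist": 0}
    - {"tx": 0.569,"ty": -0.1,"tz": 0.38,"twist": 0}
    - {"tx": 0.569,"ty": -0.1,"tz": 0.46,"twist": 0}

```text
t: 22.07
eef_pos: [0.5967, -0.1123, 0.1452]
ee_rot: [3.138, 0.002, -1.164]
force: [-0.6, -0.0, -1.8]
width: 0.0286
gripper_force: 20.0
```

```bash
python3 chk.py 100 .0189; python3 go.py .5985 -.1114 .105 -66.6
```

```text
tcp [ 0.5967 -0.1123  0.1452] 0.028588719127920652
flask 0.57 [327.0, 282.4] [ 0.5969 -0.1139  0.1263]
ring 0.94 [611.2, 84.2] [ 0.4466 -0.2885  0.    ]
ring 0.59 [471.8, 287.0] [ 0.461  -0.1095  0.    ]
t 22.22 at [ 0.597 -0.112  0.147] rot [179.784   0.061 -66.605] w 0.0282 shares tx 0.001 ty -0.006 tz 0.169 twist -0.000
```

Call:
arm_command:
  commands:
    - {"tx": -0.003,"ty": -0.008,"tz": 0.07,"twist": 0}
    - {"tx": -0.003,"ty": -0.008,"tz": 0.12,"twist": 0}
    - {"tx": -0.003,"ty": -0.008,"tz": 0.16,"twist": 0}
    - {"tx": -0.003,"ty": -0.008,"tz": 0.185,"twist": 0}
    - {"tx": -0.003,"ty": -0.008,"tz": 0.2,"twist": 0}
    - {"tx": -0.003,"ty": -0.008,"tz": 0.212,"twist": 0}
    - {"tx": -0.003,"ty": -0.008,"tz": 0.217,"twist": 0}
    - {"tx": -0.003,"ty": -0.008,"tz": 0.217,"twist": 0}

```text
t: 22.88
eef_pos: [0.5999, -0.1101, 0.0944]
ee_rot: [-3.141, -0.0, -1.162]
force: [-0.1, 0.5, -0.7]
width: 0.0283
gripper_force: 20.0
```

Still about 3.5 mm above contact.

Call:
arm_command:
  commands:
    - {"tx": 0.004,"ty": 0.003,"tz": 0.004,"twist": 0}
    - {"tx": 0.004,"ty": 0.003,"tz": 0.008,"twist": 0}
    - {"tx": 0.004,"ty": 0.003,"tz": 0.011,"twist": 0}
    - {"tx": 0.004,"ty": 0.003,"tz": 0.014,"twist": 0}
    - {"tx": 0.004,"ty": 0.003,"tz": 0.016,"twist": 0}
    - {"tx": 0.004,"ty": 0.003,"tz": 0.016,"twist": 0}
    - {"tx": 0.004,"ty": 0.003,"tz": 0.016,"twist": 0}
    - {"tx": 0.004,"ty": 0.003,"tz": 0.016,"twist": 0}

```text
t: 23.55
eef_pos: [0.6012, -0.1114, 0.0928]
ee_rot: [-3.138, -0.002, -1.161]
force: [-2.6, 2.3, 12.7]
width: 0.0283
gripper_force: 20.0
```

Call:
arm_command:
  commands:
    - {"tx": -0.003,"ty": 0.003,"tz": -0.004,"twist": 0}
    - {"tx": -0.007,"ty": 0.007,"tz": -0.004,"twist": 0}
    - {"tx": -0.007,"ty": 0.007,"tz": -0.002,"twist": 0}
    - {"tx": -0.007,"ty": 0.007,"tz": 0,"twist": 0}
    - {"tx": -0.007,"ty": 0.007,"tz": 0.001,"twist": 0}
    - {"tx": -0.007,"ty": 0.007,"tz": 0.001,"twist": 0}
    - {"tx": -0.007,"ty": 0.007,"tz": 0.001,"twist": 0}
    - {"tx": -0.007,"ty": 0.007,"tz": 0.001,"twist": 0}

```text
t: 24.22
eef_pos: [0.5995, -0.1103, 0.0925]
ee_rot: [-3.137, -0.002, -1.161]
force: [-0.6, 1.6, 12.4]
width: 0.0284
gripper_force: 20.0
```

Call:
arm_command:
  commands:
    - {"tx": 0,"ty": 0,"tz": -0.005,"twist": 0}
    - {"tx": 0,"ty": 0,"tz": -0.005,"twist": 0}
    - {"tx": 0,"ty": 0,"tz": -0.005,"twist": 0}
    - {"tx": 0,"ty": 0,"tz": -0.005,"twist": 0}
    - {"tx": 0,"ty": 0,"tz": -0.005,"twist": 0}
    - {"tx": 0,"ty": 0,"tz": -0.1,"twist": 0}
    - {"tx": 0,"ty": 0,"tz": -0.25,"twist": 0}
    - {"tx": 0,"ty": 0,"tz": -0.4,"twist": 0}
  claw: 0.6

```text
t: 24.88
eef_pos: [0.596, -0.1106, 0.1895]
ee_rot: [3.138, 0.001, -1.162]
force: [1.1, 0.1, 0.2]
width: 0.0524
gripper_force: 0.0
```

Call:
arm_command:
  commands:
    - {"tx": 0,"ty": 0,"tz": -0.15,"twist": 0}
    - {"tx": -0.12,"ty": 0,"tz": -0.26,"twist": 0}
    - {"tx": -0.27,"ty": 0,"tz": -0.26,"twist": 0}
    - {"tx": -0.42,"ty": 0,"tz": -0.26,"twist": 0}
    - {"tx": -0.57,"ty": 0,"tz": -0.26,"twist": 0}
    - {"tx": -0.72,"ty": 0,"tz": -0.26,"twist": 0}
    - {"tx": -0.87,"ty": 0,"tz": -0.26,"twist": 0}
    - {"tx": -0.98,"ty": 0,"tz": -0.26,"twist": 0}

```text
t: 25.55
eef_pos: [0.4984, 0.1163, 0.2548]
ee_rot: [-3.141, 0.0, -1.162]
force: [0.3, 0.6, 0.3]
width: 0.0524
gripper_force: 0.0
```

```bash
python3 go.py .475 .175 .25 -66.6; python3 - <<'E'
from h import *
a=save("top","pics/t4.png")[150:290,260:400,::-1];b=save("scene","pics/s4.png")[205:345,240:380,::-1]
cv2.imwrite("pics/p100.png",cv2.resize(np.hstack([a,b]),(800,400),interpolation=cv2.INTER_CUBIC))
E
```

```text
t 25.55 at [0.498 0.116 0.255] rot [-179.989    0.02   -66.559] w 0.0524 shares tx -0.253 ty -0.007 tz 0.019 twist 0.000
```

View pics/p100.png

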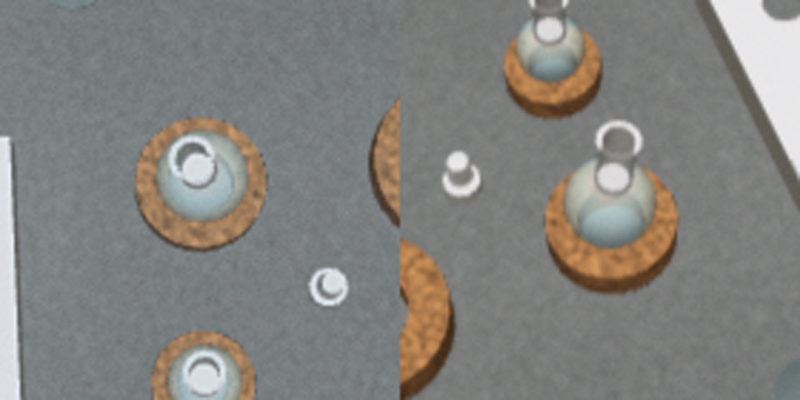

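The 100 is on its ring, but its neck looks slightly leaning in the top view, so I'll check the tilt numerically while going on to the 250.

Call:
arm_command:
  commands:
    - {"tx": -0.1,"ty": -0.007,"tz": 0,"twist": 0}
    - {"tx": -0.2,"ty": -0.007,"tz": 0,"twist": 0}
    - {"tx": -0.253,"ty": -0.007,"tz": 0,"twist": 0}
    - {"tx": -0.253,"ty": -0.007,"tz": 0,"twist": 0}
    - {"tx": -0.253,"ty": -0.007,"tz": 0,"twist": 0}
    - {"tx": -0.253,"ty": -0.007,"tz": 0,"twist": 0}
    - {"tx": -0.253,"ty": -0.007,"tz": 0,"twist": 0}
    - {"tx": -0.253,"ty": -0.007,"tz": 0,"twist": 0}

```text
t: 26.32
eef_pos: [0.4765, 0.1724, 0.2547]
ee_rot: [3.141, -0.0, -1.163]
force: [-0.6, -0.3, -0.4]
width: 0.0526
gripper_force: 0.0
```

```bash
python3 bulb.py 250 .0794 .0425 .475 .175 .104;python3 go.py .475 .175 .135 -66.6; cat > lip.py <<'E'
# white lip ring fit in top and scene, triangulated: lean of each placed flask
from h import *
np.set_printoptions(precision=4,suppress=True)
F={"25":(.4452,-.291,.094),"50":(.4594,-.1106,.109),"100":(.5985,-.1114,.126),"250":(.612,-.291,.153)}
import sys
I={c:grab_frame(c) for c in("top","scene")}
for k in sys.argv[1:]:
    p=np.array(F[k]);rs=[];px=[]
    for c in I:
        K,T=P(c);q=K@(T[:3,:3].T@(p-T[:3,3]));q=q[:2]/q[2];u,v=np.round(q).astype(int)
        h=cv2.cvtColor(I[c],cv2.COLOR_RGB2GRAY)[v-13:v+14,u-13:u+14]
        h=cv2.resize(h,None,fx=6,fy=6,interpolation=cv2.INTER_CUBIC)
        R=6*K[0,0]*(.015 if k in("100","250") else .0135)/np.linalg.norm(p-T[:3,3])
        m=(h>195).astype(np.uint8);cs,_=cv2.findContours(m,cv2.RETR_EXTERNAL,cv2.CHAIN_APPROX_NONE)
        cc=max(cs,key=cv2.contourArea);e=cv2.fitEllipse(cv2.convexHull(cc))
        uv=np.array(e[0])/6-.42+[u-13,v-13];px.append((uv-q));rs.append(ray(c,uv))
    print(k,"lip",tri(rs),"minus expected",tri(rs)-p,"px off",px)
E
python3 lip.py 25 50 100
```

```text
expected [325.3259 217.5899] 48.65696806866669
circle [324.     221.      47.3688] [0.4749 0.1783 0.0794]
spot 0.8 [473.6, 248.2] [0.3544 0.1451 0.104 ]
spot 0.7 [325.5, 225.1] [0.4748 0.1754 0.104 ]
t 26.42 at [0.476 0.173 0.255] rot [179.991  -0.004 -66.65 ] w 0.0527 shares tx -0.011 ty 0.002 tz 0.479 twist -0.000
25 lip [ 0.4455 -0.2939  0.0574] minus expected [ 0.0003 -0.0029 -0.0366] px off [array([-0.458 ,  0.9918]), array([ 4.49 , 10.469])]
50 lip [ 0.4618 -0.1082  0.1078] minus expected [ 0.0024  0.0024 -0.0012] px off [array([-0.9481, -1.1823]), array([1.9496, 0.919 ])]
100 lip [ 0.6021 -0.1063  0.0881] minus expected [ 0.0036  0.0051 -0.0379] px off [array([-4.5344,  1.6946]), array([ 2.8441, 10.9765])]
```

```bash
python3 - <<'E'
from h import *
np.set_printoptions(precision=4,suppress=True)
for n,p,a,b in(("100",(.5985,-.1114,.126),(190/2.857+260-.3,160/2.857+150-.3),(218/2.857+240-.3,140/2.857+205-.3)),
 ("50",(.4594,-.1106,.109),(207/4+280-.4,200/4+230-.4),(208/4+240-.4,135/4+170-.4)),
 ("25",(.4452,-.291,.094),(243/4+370-.4,195/4+240-.4),(165/4+160-.4,146/4+190-.4))):
    print(n,tri([ray("top",a),ray("scene",b)]),"exp",p)
E
```

```text
100 [ 0.5956 -0.1018  0.1229] exp (0.5985, -0.1114, 0.126)
50 [ 0.4622 -0.1084  0.1086] exp (0.4594, -0.1106, 0.109)
25 [ 0.4443 -0.2899  0.0949] exp (0.4452, -0.291, 0.094)
```

Call:
arm_command:
  commands:
    - {"tx": -0.016,"ty": -0.003,"tz": 0.12,"twist": 0}
    - {"tx": -0.016,"ty": -0.003,"tz": 0.24,"twist": 0}
    - {"tx": -0.016,"ty": -0.003,"tz": 0.35,"twist": 0}
    - {"tx": -0.016,"ty": -0.003,"tz": 0.44,"twist": 0}
    - {"tx": -0.016,"ty": -0.003,"tz": 0.48,"twist": 0}
    - {"tx": -0.016,"ty": -0.003,"tz": 0.48,"twist": 0}
    - {"tx": -0.016,"ty": -0.003,"tz": 0.48,"twist": 0}
    - {"tx": -0.016,"ty": -0.003,"tz": 0.48,"twist": 0}

```text
t: 27.18
eef_pos: [0.4764, 0.1777, 0.1363]
ee_rot: [-3.139, 0.0, -1.162]
force: [-0.2, -0.1, 0.7]
width: 0.0528
gripper_force: 0.0
```

Call:
arm_command:
  commands:
    - {"tx": 0,"ty": 0,"tz": 0,"twist": 0}
    - {"tx": 0,"ty": 0,"tz": 0,"twist": 0}
    - {"tx": 0,"ty": 0,"tz": 0,"twist": 0}
    - {"tx": 0,"ty": 0,"tz": 0,"twist": 0}
    - {"tx": 0,"ty": 0,"tz": 0,"twist": 0}
    - {"tx": 0,"ty": 0,"tz": 0,"twist": 0}
    - {"tx": 0,"ty": 0,"tz": 0,"twist": 0}
    - {"tx": 0,"ty": 0,"tz": 0,"twist": 0}
  claw: 0.0
  grip_force: 25

```text
t: 27.85
eef_pos: [0.4756, 0.1772, 0.1352]
ee_rot: [-3.141, -0.0, -1.162]
force: [-0.6, -0.9, 4.4]
width: 0.029
gripper_force: 25.0
```

```bash
python3 go.py .612 -.291 .29 -66.6
```

```text
t 27.85 at [0.476 0.177 0.135] rot [-179.964   -0.004  -66.581] w 0.029 shares tx 1.935 ty 0.244 tz -0.619 twist 0.000
```

The 100 leans about 7° toward +y; I'll straighten it afterwards with a regrasp turned 90°. First I carry the 250.

Call:
arm_command:
  commands:
    - {"tx": 0,"ty": 0,"tz": -0.03,"twist": 0}
    - {"tx": 0,"ty": 0,"tz": -0.09,"twist": 0}
    - {"tx": 0,"ty": 0,"tz": -0.18,"twist": 0}
    - {"tx": 0,"ty": 0,"tz": -0.3,"twist": 0}
    - {"tx": 0,"ty": 0,"tz": -0.43,"twist": 0}
    - {"tx": 0,"ty": 0,"tz": -0.55,"twist": 0}
    - {"tx": 0.05,"ty": 0,"tz": -0.62,"twist": 0}
    - {"tx": 0.14,"ty": 0.02,"tz": -0.63,"twist": 0}

```text
t: 28.52
eef_pos: [0.4862, 0.1446, 0.2965]
ee_rot: [-3.136, 0.001, -1.16]
force: [1.3, -0.3, -1.5]
width: 0.0293
gripper_force: 25.0
```

Call:
arm_command:
  commands:
    - {"tx": 0.12,"ty": 0.015,"tz": 0,"twist": 0}
    - {"tx": 0.24,"ty": 0.03,"tz": 0,"twist": 0}
    - {"tx": 0.36,"ty": 0.045,"tz": 0,"twist": 0}
    - {"tx": 0.48,"ty": 0.06,"tz": 0,"twist": 0}
    - {"tx": 0.6,"ty": 0.075,"tz": 0,"twist": 0}
    - {"tx": 0.72,"ty": 0.09,"tz": 0,"twist": 0}
    - {"tx": 0.84,"ty": 0.105,"tz": 0,"twist": 0}
    - {"tx": 0.96,"ty": 0.12,"tz": 0,"twist": 0}

```text
t: 29.18
eef_pos: [0.5522, -0.0906, 0.2922]
ee_rot: [3.141, 0.001, -1.162]
force: [-0.0, 0.7, -1.9]
width: 0.0292
gripper_force: 25.0
```

Call:
arm_command:
  commands:
    - {"tx": 0.12,"ty": 0.015,"tz": 0,"twist": 0}
    - {"tx": 0.24,"ty": 0.03,"tz": 0,"twist": 0}
    - {"tx": 0.36,"ty": 0.045,"tz": 0,"twist": 0}
    - {"tx": 0.48,"ty": 0.06,"tz": 0,"twist": 0}
    - {"tx": 0.6,"ty": 0.075,"tz": 0,"twist": 0}
    - {"tx": 0.7,"ty": 0.09,"tz": 0.02,"twist": 0}
    - {"tx": 0.78,"ty": 0.1,"tz": 0.06,"twist": 0}
    - {"tx": 0.82,"ty": 0.104,"tz": 0.1,"twist": 0}

```text
t: 29.85
eef_pos: [0.6101, -0.2898, 0.2663]
ee_rot: [3.141, 0.001, -1.164]
force: [0.8, 0.5, -1.5]
width: 0.0291
gripper_force: 25.0
```

```bash
python3 chk.py 250 .0308; python3 go.py .612 -.291 .14 -66.6
```

```text
tcp [ 0.6101 -0.2898  0.2663] 0.029070917005558108
flask 0.76 [325.0, 268.8] [ 0.6121 -0.2935  0.2355]
ring 0.89 [374.8, 371.6] [ 0.4637 -0.1097  0.    ]
ring 0.61 [465.1, 108.1] [ 0.513  -0.4303  0.    ]
ring 0.59 [454.9, 251.1] [ 0.448  -0.2898  0.    ]
t 30.0 at [ 0.609 -0.288  0.265] rot [179.838   0.148 -66.672] w 0.0294 shares tx 0.017 ty -0.005 tz 0.501 twist -0.000
```

Call:
arm_command:
  commands:
    - {"tx": 0.008,"ty": -0.009,"tz": 0.1,"twist": 0}
    - {"tx": 0.008,"ty": -0.009,"tz": 0.2,"twist": 0}
    - {"tx": 0.008,"ty": -0.009,"tz": 0.3,"twist": 0}
    - {"tx": 0.008,"ty": -0.009,"tz": 0.39,"twist": 0}
    - {"tx": 0.008,"ty": -0.009,"tz": 0.45,"twist": 0}
    - {"tx": 0.008,"ty": -0.009,"tz": 0.49,"twist": 0}
    - {"tx": 0.008,"ty": -0.009,"tz": 0.5,"twist": 0}
    - {"tx": 0.008,"ty": -0.009,"tz": 0.5,"twist": 0}

```text
t: 30.67
eef_pos: [0.613, -0.2879, 0.1425]
ee_rot: [3.141, 0.0, -1.161]
force: [0.5, 0.2, -0.5]
width: 0.0292
gripper_force: 25.0
```

```bash
python3 chk.py 250 .0308; python3 go.py .612 -.2895 .1195 -66.6
```

```text
tcp [ 0.613  -0.2879  0.1425] 0.02915021596681461
flask 0.55 [326.4, 271.4] [ 0.6139 -0.2905  0.1117]
ring 0.96 [258.8, 398.7] [ 0.6029 -0.1132  0.    ]
ring 0.88 [530.9, 104.6] [ 0.5112 -0.4288  0.    ]
ring 0.66 [507.6, 300.2] [ 0.4461 -0.2878  0.    ]
t 30.82 at [ 0.614 -0.289  0.144] rot [-179.893   -0.09   -66.564] w 0.0292 shares tx 0.001 ty 0.008 tz 0.098 twist 0.000
```

Call:
arm_command:
  commands:
    - {"tx": 0.002,"ty": 0.004,"tz": 0.03,"twist": 0}
    - {"tx": 0.002,"ty": 0.004,"tz": 0.05,"twist": 0}
    - {"tx": 0.002,"ty": 0.004,"tz": 0.065,"twist": 0}
    - {"tx": 0.002,"ty": 0.004,"tz": 0.075,"twist": 0}
    - {"tx": 0.002,"ty": 0.004,"tz": 0.083,"twist": 0}
    - {"tx": 0.002,"ty": 0.004,"tz": 0.088,"twist": 0}
    - {"tx": 0.002,"ty": 0.004,"tz": 0.092,"twist": 0}
    - {"tx": 0.002,"ty": 0.004,"tz": 0.092,"twist": 0}

```text
t: 31.48
eef_pos: [0.6122, -0.2894, 0.1191]
ee_rot: [3.141, 0.0, -1.162]
force: [0.6, 0.6, -1.6]
width: 0.0292
gripper_force: 25.0
```

Call:
arm_command:
  commands:
    - {"tx": 0,"ty": 0,"tz": 0.003,"twist": 0}
    - {"tx": 0,"ty": 0,"tz": 0.005,"twist": 0}
    - {"tx": 0,"ty": 0,"tz": 0.007,"twist": 0}
    - {"tx": 0,"ty": 0,"tz": 0.009,"twist": 0}
    - {"tx": 0,"ty": 0,"tz": 0.01,"twist": 0}
    - {"tx": 0,"ty": 0,"tz": 0.01,"twist": 0}
    - {"tx": 0,"ty": 0,"tz": 0.01,"twist": 0}
    - {"tx": 0,"ty": 0,"tz": 0.01,"twist": 0}

```text
t: 32.15
eef_pos: [0.6125, -0.2895, 0.1172]
ee_rot: [-3.141, -0.0, -1.162]
force: [-0.8, 0.2, 2.9]
width: 0.0293
gripper_force: 25.0
```

Call:
arm_command:
  commands:
    - {"tx": 0,"ty": 0,"tz": 0,"twist": 0}
    - {"tx": 0,"ty": 0,"tz": 0,"twist": 0}
    - {"tx": 0,"ty": 0,"tz": 0,"twist": 0}
    - {"tx": 0,"ty": 0,"tz": 0,"twist": 0}
    - {"tx": 0,"ty": 0,"tz": 0,"twist": 0}
    - {"tx": 0,"ty": 0,"tz": -0.1,"twist": 0}
    - {"tx": 0,"ty": 0,"tz": -0.25,"twist": 0}
    - {"tx": 0,"ty": 0,"tz": -0.4,"twist": 0}
  claw: 0.6

```text
t: 32.82
eef_pos: [0.6113, -0.2893, 0.2166]
ee_rot: [3.139, 0.002, -1.162]
force: [1.5, -0.5, 0.3]
width: 0.053
gripper_force: 0.0
```

Call:
arm_command:
  commands:
    - {"tx": 0,"ty": 0,"tz": -0.08,"twist": 0}
    - {"tx": -0.1,"ty": -0.08,"tz": -0.1,"twist": 0.04}
    - {"tx": -0.22,"ty": -0.18,"tz": -0.1,"twist": 0.08}
    - {"tx": -0.34,"ty": -0.27,"tz": -0.1,"twist": 0.12}
    - {"tx": -0.46,"ty": -0.37,"tz": -0.1,"twist": 0.16}
    - {"tx": -0.58,"ty": -0.46,"tz": -0.1,"twist": 0.2}
    - {"tx": -0.7,"ty": -0.56,"tz": -0.1,"twist": 0.24}
    - {"tx": -0.8,"ty": -0.64,"tz": -0.1,"twist": 0.28}

```text
t: 33.48
eef_pos: [0.68, -0.0398, 0.2418]
ee_rot: [-3.141, 0.0, -2.042]
force: [-0.0, -0.6, -0.4]
width: 0.0526
gripper_force: 0.0
```

```bash
python3 go.py .598 -.109 .2 -162.6; python3 - <<'E'
from h import *
t=save("top","pics/t5.png");s=save("scene","pics/s5.png")
def c(im,u,v):
    return cv2.resize(im[v-35:v+35,u-35:u+35,::-1],(300,300),interpolation=cv2.INTER_CUBIC)
cv2.imwrite("pics/p250.png",np.vstack([np.hstack([c(t,330,205),c(s,315,270)]),np.hstack([c(t,420,195),c(s,230,290)])]))
E
```

```text
t 33.48 at [ 0.68  -0.04   0.242] rot [-179.991    0.019 -116.996] w 0.0526 shares tx 0.396 ty 0.167 tz 0.167 twist 0.253
```

View pics/p250.png

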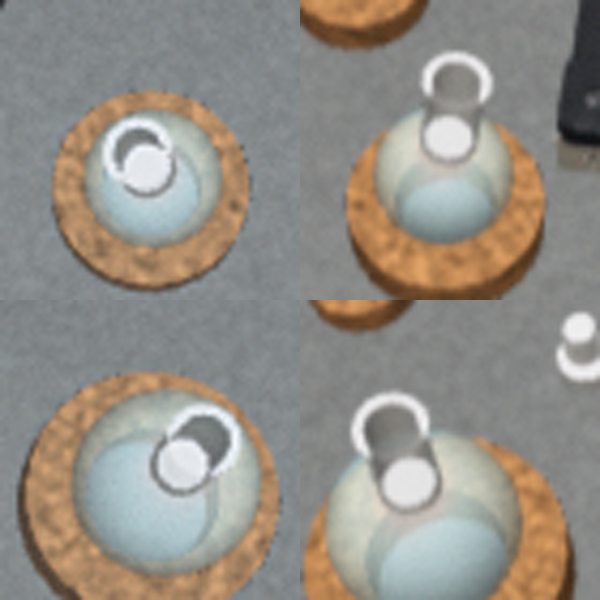

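The 250 is seated on its ring. Its lip is at (202,441) in the lower left crop. The 100's lip at (139,150) in the upper left is off towards the left.

```bash
python3 - <<'E'
from h import *
np.set_printoptions(precision=4,suppress=True)
for n,p,a,b in(("100",(.5985,-.1114,.126),(327.3,204.9),(316.5,254.7)),("250",(.612,-.291,.153),(432,192.8),(216.1,285.2))):
    print(n,tri([ray("top",a),ray("scene",b)]),"top@z",atz("top",a,p[2]),"scene@z",atz("scene",b,p[2]),"exp",p)
E
```

```text
100 [ 0.5974 -0.1027  0.1225] top@z [ 0.5964 -0.1039  0.126 ] scene@z [ 0.5997 -0.1019  0.126 ] exp (0.5985, -0.1114, 0.126)
250 [ 0.6114 -0.2886  0.1492] top@z [ 0.6104 -0.2888  0.153 ] scene@z [ 0.6138 -0.2874  0.153 ] exp (0.612, -0.291, 0.153)
```

Call:
arm_command:
  commands:
    - {"tx": 0.1,"ty": 0.04,"tz": 0,"twist": 0.039}
    - {"tx": 0.2,"ty": 0.08,"tz": 0,"twist": 0.078}
    - {"tx": 0.3,"ty": 0.12,"tz": 0,"twist": 0.117}
    - {"tx": 0.398,"ty": 0.161,"tz": 0,"twist": 0.156}
    - {"tx": 0.398,"ty": 0.161,"tz": 0,"twist": 0.195}
    - {"tx": 0.398,"ty": 0.161,"tz": 0.05,"twist": 0.234}
    - {"tx": 0.398,"ty": 0.161,"tz": 0.1,"twist": 0.273}
    - {"tx": 0.398,"ty": 0.161,"tz": 0.16,"twist": 0.311}

```text
t: 34.25
eef_pos: [0.599, -0.1137, 0.2023]
ee_rot: [-3.141, 0.002, -3.019]
force: [0.4, -0.5, 0.2]
width: 0.0524
gripper_force: 0.0
```

```bash
python3 go.py .599 -.1105 .093 -173
```

```text
t 34.25 at [ 0.599 -0.114  0.202] rot [-179.993    0.104 -172.998] w 0.0524 shares tx -0.001 ty 0.013 tz 0.437 twist 0.000
```

Call:
arm_command:
  commands:
    - {"tx": 0,"ty": 0.013,"tz": 0,"twist": 0}
    - {"tx": 0,"ty": 0.013,"tz": 0.05,"twist": 0}
    - {"tx": 0,"ty": 0.013,"tz": 0.1,"twist": 0}
    - {"tx": 0,"ty": 0.013,"tz": 0.15,"twist": 0}
    - {"tx": 0,"ty": 0.013,"tz": 0.2,"twist": 0}
    - {"tx": 0,"ty": 0.013,"tz": 0.2,"twist": 0}
    - {"tx": 0,"ty": 0.013,"tz": 0.2,"twist": 0}
    - {"tx": 0,"ty": 0.013,"tz": 0.2,"twist": 0}
  claw: 0.8
  grip_force: 8

```text
t: 34.92
eef_pos: [0.5991, -0.11, 0.153]
ee_rot: [-3.141, 0.001, -3.011]
force: [-0.8, -0.3, 0.2]
width: 0.0701
gripper_force: 0.0
```

```bash
python3 go.py .599 -.1105 .093 -173
```

```text
t 34.92 at [ 0.599 -0.11   0.153] rot [-179.977    0.065 -172.537] w 0.0701 shares tx 0.001 ty -0.002 tz 0.240 twist 0.003
```

Call:
arm_command:
  commands:
    - {"tx": 0,"ty": 0,"tz": 0.08,"twist": 0}
    - {"tx": 0,"ty": 0,"tz": 0.16,"twist": 0}
    - {"tx": 0,"ty": 0,"tz": 0.22,"twist": 0}
    - {"tx": 0,"ty": 0,"tz": 0.24,"twist": 0}
    - {"tx": 0,"ty": 0,"tz": 0.24,"twist": 0}
    - {"tx": 0,"ty": 0,"tz": 0.24,"twist": 0}
    - {"tx": 0,"ty": 0,"tz": 0.24,"twist": 0}
    - {"tx": 0,"ty": 0,"tz": 0.24,"twist": 0}

```text
t: 35.58
eef_pos: [0.5994, -0.1099, 0.0932]
ee_rot: [-3.141, 0.002, -3.013]
force: [-0.1, 0.3, 0.3]
width: 0.0701
gripper_force: 0.0
```

Call:
arm_command:
  commands:
    - {"tx": 0,"ty": 0,"tz": 0,"twist": 0}
    - {"tx": 0,"ty": 0,"tz": 0,"twist": 0}
    - {"tx": 0,"ty": 0,"tz": 0,"twist": 0}
    - {"tx": 0,"ty": 0,"tz": 0,"twist": 0}
    - {"tx": 0,"ty": 0,"tz": 0,"twist": 0}
    - {"tx": 0,"ty": 0,"tz": 0,"twist": 0}
    - {"tx": 0,"ty": 0,"tz": 0,"twist": 0}
    - {"tx": 0,"ty": 0,"tz": 0,"twist": 0}
  claw: 0.4
  grip_force: 8

```text
t: 36.25
eef_pos: [0.5985, -0.1099, 0.0918]
ee_rot: [3.142, -0.0, -3.014]
force: [0.0, 0.5, 0.4]
width: 0.035
gripper_force: 0.1
```

Call:
arm_command:
  commands:
    - {"tx": 0,"ty": 0,"tz": 0,"twist": 0}
    - {"tx": 0,"ty": 0,"tz": 0,"twist": 0}
    - {"tx": 0,"ty": 0,"tz": 0,"twist": 0}
    - {"tx": 0,"ty": 0,"tz": 0,"twist": 0}
    - {"tx": 0,"ty": 0,"tz": 0,"twist": 0}
    - {"tx": 0,"ty": 0,"tz": 0,"twist": 0}
    - {"tx": 0,"ty": 0,"tz": 0,"twist": 0}
    - {"tx": 0,"ty": 0,"tz": 0,"twist": 0}
  claw: 0.0
  grip_force: 12

```text
t: 36.92
eef_pos: [0.5985, -0.1099, 0.0918]
ee_rot: [3.142, -0.0, -3.014]
force: [0.2, 1.4, 1.0]
width: 0.0287
gripper_force: 12.0
```

Call:
arm_command:
  commands:
    - {"tx": 0,"ty": 0,"tz": 0,"twist": 0}
    - {"tx": 0,"ty": 0,"tz": 0,"twist": 0}
    - {"tx": 0,"ty": 0,"tz": 0,"twist": 0}
    - {"tx": 0,"ty": 0,"tz": 0,"twist": 0}
    - {"tx": 0,"ty": 0,"tz": 0,"twist": 0}
    - {"tx": 0,"ty": 0,"tz": -0.1,"twist": 0}
    - {"tx": 0,"ty": 0,"tz": -0.25,"twist": 0}
    - {"tx": 0,"ty": 0,"tz": -0.4,"twist": 0}
  claw: 0.6

```text
t: 37.58
eef_pos: [0.5976, -0.11, 0.1919]
ee_rot: [-3.142, -0.003, -3.013]
force: [2.6, -0.2, 0.7]
width: 0.0528
gripper_force: 0.0
```

Call:
arm_command:
  commands:
    - {"tx": 0,"ty": 0,"tz": -0.12,"twist": 0}
    - {"tx": 0,"ty": 0.12,"tz": -0.2,"twist": 0}
    - {"tx": 0,"ty": 0.27,"tz": -0.2,"twist": 0}
    - {"tx": 0,"ty": 0.42,"tz": -0.2,"twist": 0}
    - {"tx": 0,"ty": 0.57,"tz": -0.2,"twist": 0}
    - {"tx": 0,"ty": 0.72,"tz": -0.2,"twist": 0}
    - {"tx": 0,"ty": 0.85,"tz": -0.2,"twist": 0}
    - {"tx": 0,"ty": 0.95,"tz": -0.2,"twist": 0}

```text
t: 38.25
eef_pos: [0.5676, 0.1281, 0.242]
ee_rot: [3.141, 0.0, -3.012]
force: [0.6, 0.1, -0.9]
width: 0.0525
gripper_force: 0.0
```

```bash
python3 - <<'E'
from h import *
t=save("top","pics/t6.png");s=save("scene","pics/s6.png")
def c(im,u,v):
    return cv2.resize(im[v-35:v+35,u-35:u+35,::-1],(280,280),interpolation=cv2.INTER_CUBIC)
A=lambda u,v,x,y:np.vstack([c(t,u,v),c(s,x,y)])
cv2.imwrite("pics/fin.png",np.hstack([A(330,205,315,270),A(420,195,230,290)]))
cv2.imwrite("pics/fin2.png",np.hstack([A(425,285,207,235),A(332,280,293,215)]))
E
```

```text
(no output)
```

View pics/fin.png

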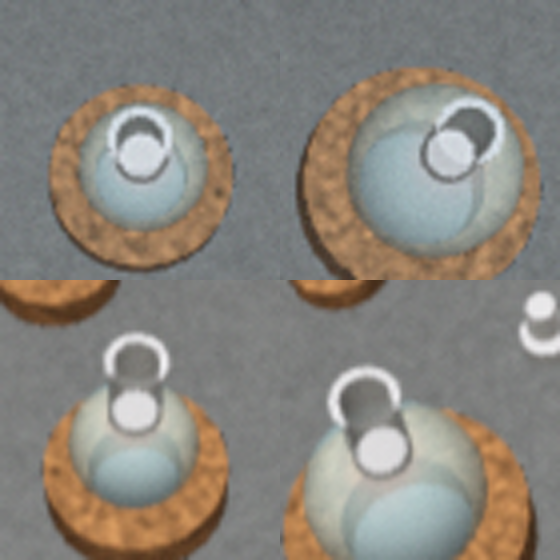

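The 100 now stands straight, with its lip at (140,139) over the bulb. I'll take one last whole view to confirm.

```bash
python3 - <<'E'
from h import *
np.set_printoptions(precision=4,suppress=True)
print(tri([ray("top",(329.9,204.6)),ray("scene",(314.1,255.1))]),"exp .5985 -.1114 .126", get_state()["t"])
E
```

```text
[ 0.5976 -0.1073  0.1241] exp .5985 -.1114 .126 38.35
```

View pics/s6.png

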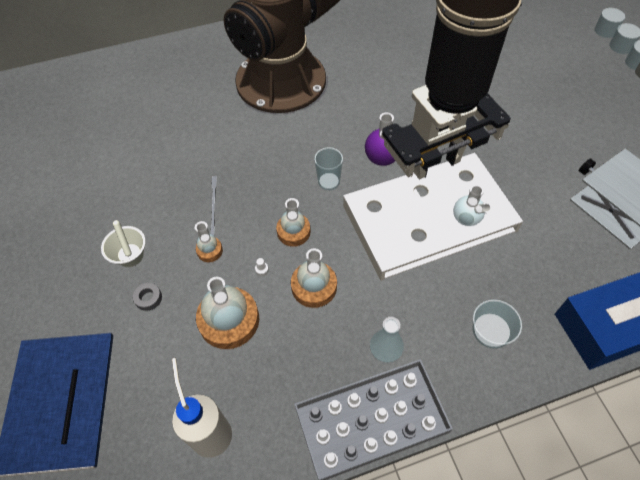

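All four flasks stand on their own rings at scene pixels (207,243), (293,222), (314,275) and (225,310). The two-necked flask is still in the rack, and the conical and purple flasks are untouched. The arm is clear, so I hand in.

```bash
python3 -c "
from station import job_done
print(job_done())"
```

```text
the job is handed in; nothing more can be done
None
```

All four single-necked flasks stand upright on their own cork rings and the job is handed in at about 38 s; the 100 ml first leaned about 7° and I straightened it with a second grasp, which left at most 2–3° by my measurement.

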